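# Latch the packed picnic box

## Robot

A 6-joint arm with a two-finger parallel gripper is mounted at the origin on a cart in front of the work surface, level with it; the furniture and walls round the work are solid. World frame = base frame: x ahead of the robot, y to its left, z up, the work surface at z = 0. Lengths are in mm, angles in degrees, forces in N, time in s.
With the tool pointing down it reaches from about 375 to 975 mm from the base axis. Payload 3.8 kg.
Tool frame: the origin (TCP) lies at the very end of the fingers, on their centre line; the grasp point (between the pads) lies 19 mm behind it (env.grip_depth is the distance from the TCP to the grasp point, in mm); z points along the fingers, y is the direction in which the jaws open and shut (so a half turn about z gives the same grasp; the last joint's range is limited). The gripper opens to 88 mm and grips with 3 to 60 N. Pads are 18 mm wide; open, the fingers measure 123 mm over their backs; the gripper's body (75 mm by 187 mm) begins 45 mm behind the grasp point.
Start: joints at [-77.687, 15.12, 91.902, -0, 72.978, -2.114], TCP at [168.169, -653.71, 218.406] pointing down, gripper open.
Joint ranges: [-150.88, 150.88], [-54.13, 125.18], [17.81, 147.31], [-75.09, 255.09], [0, 152.58], [-146.25, 146.25]. Speed limits (degrees/s): [147.25, 147.25, 180, 180, 180, 180].

## Interface

Orientations are given as [roll, pitch, yaw] about the fixed x, y, z axes, in that order (R = Rz(yaw) Ry(pitch) Rx(roll)).
In Python, from workcell import env gives the robot as it stands.
- The arm moves only by the shell command python3 -m creep 'ROWS' [OPENING]. ROWS is text: rows parted by semicolons, each of 4 numbers parted by spaces: the shift along the tool's x, y, z in cm, then the turn about the tool's z in rad. A call has 1 to 12 rows; each row shifts and turns the commanded pose from where the row before left it, along the tool's axes as they then stand; what a row does not reach is not made up. A row lasts 1/10 s, in which the tool goes at most 50 mm and 8.59 degrees, less where a joint would pass 70% of its speed; a pose out of reach is approached as far as the arm can. A call with a gripper value outside its range is refused whole. OPENING is the gripper's target within -1 to 1 (fully open at 1, half-way at 0, shut at -1), set as the call begins (- or left out, the last holds). The fingers move at their own pace and stop on an object; the grip force is fixed at half the most. Time passes only in rows, so rows that do not move let the fingers close. It gives the time, the measured TCP pose, the force and the opening at its end, in the units of the state.
- env.get_state(): the state, without advancing time (a new reading comes with each control period).
- env.camera(name): name is "scene" or "top"; returns a dict with "frame" (480x640x3 uint8, blue, green, red), "fov_y" (degrees; the focal length in pixels is half the picture's height over the tangent of half this angle, whatever the lens; pixels are square), "cx", "cy" (the principal point, pixels), "extrinsics" (4x4, takes a point from world to camera coordinates). Camera axes: x right, y down, z forward; pixel columns grow to the right and rows downward; lengths in mm; the calibration is good to about 2 mm. A picture is of the moment at which its call begins. There is no depth.
- env.finish_job(): hands the job in, once; it reports no verdict.
The state is a dict: "time_s": time; "qpos": joint angles; "dq": joint speeds; "effort": joint torques, N m; "ee_pos": TCP position; "tool_rot": TCP orientation; "force": force on the tool from outside, world axes, zero at the start; "wrist_torque": the same for the moment, N m; "finger_gap": opening from 0.0 (shut) to 1.0 (fully open).
Only numpy, scipy, OpenCV 4.12 (cv2) and the standard library are available. Lean on these libraries where they do the work, as an engineer would, in place of code of your own. Each camera call takes 0.05 s, during which the arm holds its last target.

## Task

The picnic box is packed and must not spring open in the car. Shut its lid fully, then swing the hasp down flat over the staple on the front, and then take the retaining pin from its keeper and drop it down through the staple loop, in front of the hasp, until its flange rests on the loop. Leave it all latched and do not disturb the salt shaker, mug and lemon standing round it.

Things in the scene. Friction and masses are not known exactly. Their poses are not given: they have to be found in the camera images.
- picnic_box: Plywood box with aluminium edges, fixed to the worktop, 170 mm deep (x), 260 mm wide (y), 130 mm high with the lid shut. Origin under its centre; x from its front into the box, y to the left as seen from the robot, z up; the front face is at x = -85 mm. Only a flat tape roll (25 mm high) may lie before it. Wall cabinets hang 0.57 m up over its rear half and behind: keep wrists clear.
- staple (a point): Middle of the staple opening, the level steel loop on the box front, box axes: 24 mm before the face, mid-width, 68 mm up. The loop is 7 mm round bar (64.5 to 71.5 mm high), 33 mm wide outside, 19 inside; it stands out 44.5 mm and is open to 37.5 mm before the face. With the hasp shut, the pin's opening is from 6 to 37.5 mm before the face.
- keeper (a point): Centre, on the top face, of the 17 mm hole of the dark steel keeper bracket where the pin is parked: 22 mm before the box's front face, 95 mm to the left (+y) of the staple, 71 mm above the worktop. Axes as the box's. The bracket is 40 x 40 mm, 5 mm thick.
- lid (a joint): Angle of the lid about its rear edge: 0 shut, 0.9 rad the widest; it begins ajar, 0.12 to 0.35. The hinge is stiff (about 0.65 N m), so the lid stays where it is left; 1 to 8 N straight down near its front edge shuts it.
- lid_edge (a point): Middle of the top front edge of the lid, moving with it. The lid is a 170 x 260 x 14 mm slab; its hinge line lies 170 mm behind the front face, 116 mm high. Shut, its top is 130 mm above the worktop. The hasp takes the middle 60 mm of the front edge; the rest of the lid is plain.
- hasp (a joint): Angle of the hasp about its hinge on the lid's front edge, from the lid: 0 hangs flat on the box front with the staple through its window, 1.57 level towards the robot, 3.0 nearly straight up. It begins raised, 1.8 to 2.6. Stiff hinge (0.06 N m): it stays where left; 1 to 3 N swings it. Push its outer face: the one to the front when shut, to the rear when raised.
- hasp_hinge (a point): Middle of the hasp's hinge axis (along box y), moving with the lid; lid shut: 4 mm before the front face, mid-width, 126 mm high, 58 mm above the staple bar. Knuckle 9 mm across. The strap is 4 mm thick, centred on the axis, 56 mm wide, solid to 53 mm from the axis, then a window 40 mm wide to 75 mm, then a bar with a rounded lip to 89 mm.
- hasp_end (a point): Middle of the free end of the hasp strap (in the rounded lip), 86.5 mm from the hinge axis.
- pin_grip (a point): Where to grasp the retaining pin: about half-way up its turned wooden handle, which is round, 22 mm across, 55 mm tall. The pin stands upright (z up), is the same all round and weighs about 0.14 kg. This point is 34 mm above the underside of its flange and 26 mm below its top.
- pin_flange (a point): Centre of the underside of the pin's steel flange (29 mm across, 5 mm thick, under the handle). Below it is a 12 mm steel shank, 55 mm long with a tapered point, at the start in the keeper. With the pin home this point is 3.5 mm above the middle of the staple bar.
- salt_shaker: Bystander: glass salt shaker with grey cap, 44 mm across, 90 mm high; origin under its centre.
- mug: Bystander: white mug with red dots, 92 x 127 x 107 mm with its handle; origin under its centre.
- lemon: Bystander: lemon, 75 x 56 x 57 mm; origin under its centre.
Things that resemble listed ones, but are neither listed nor needed, are in the scene too. There is more than one size of the part that bears pin_grip; the job needs the middle-sized.

How it is judged (in metres and radians):
On the way, in this order (a step that is already met when the one before it is completed fails the run):
1. the lid is shut while the hasp is still raised (value of joint lid below 0.03 rad and value of joint hasp above 0.5 rad), for 0.2 s.
2. the hasp lies over the staple, the lid shut, the pin not yet in the loop (value of joint lid below 0.03 rad and value of joint hasp below 0.12 rad and distance between pin_flange and staple above 0.03 m), for 0.2 s.
At the end, for the whole second after the job is handed in: The lid is shut (under 0.03 rad), the hasp lies over the staple (under 0.2 rad), and the pin hangs upright (within 0.25 rad) through the loop with its flange on it (flange underside within 12 mm in x and 9 mm in y of the staple point, and -2 to 10 mm above it), at rest (value of joint lid below 0.03 rad and value of joint hasp below 0.2 rad and x of pin_flange in the frame of staple between -0.012 and 0.012 m and y of pin_flange in the frame of staple between -0.009 and 0.009 m and z of pin_flange in the frame of staple between -0.002 and 0.01 m and angle between pin_grip's own z axis and vertical below 0.25 rad and linear speed of pin below 0.02 m/s); the robot touches nothing.
It fails at once if the salt shaker is shifted by more than 30 mm (distance of salt_shaker from where it was at the start of the episode above 0.03 m).
It fails at once if the mug is shifted by more than 30 mm (distance of mug from where it was at the start of the episode above 0.03 m).
It fails at once if the lemon is shifted by more than 30 mm (distance of lemon from where it was at the start of the episode above 0.03 m).
It also fails if it takes over 64 s, if anything falls off the work surface, if the arm or the gripper's body presses on something with over 40 N, if the wrist force passes 120 N, or if a joint passes its speed limit or range.

## Working session

There is one attempt and no reset: what is moved stays moved. The work goes in short steps, Python scripts to look and compute and a shell command to move; the robot and the scene stay as the last step left them, time stands still between calls to the robot, and variables do not carry over. Pictures are saved under pics/ and viewed, and the job is handed in when it is done.

```bash
mkdir -p pics; ls; cat > h.py <<'E'
import numpy as np, cv2
from workcell import env
def cam(n,f=None):
    c=env.camera(n)
    if f: cv2.imwrite('pics/'+f,c['frame'])
    return c
def K(c):
    f=240/np.tan(np.radians(c['fov_y'])/2); return np.array([[f,0,c['cx']],[0,f,c['cy']],[0,0,1]])
def proj(c,p):
    p=np.atleast_2d(p); E=np.array(c['extrinsics']); q=(E[:3,:3]@p.T).T+E[:3,3]; u=(K(c)@q.T).T; return u[:,:2]/u[:,2:]
def ray(c,u,v):
    E=np.array(c['extrinsics']);R=E[:3,:3];t=E[:3,3]; o=-R.T@t; d=R.T@np.linalg.inv(K(c))@np.array([u,v,1.]); return o,d/np.linalg.norm(d)
def onz(c,u,v,z):
    o,d=ray(c,u,v); return o+d*(z-o[2])/d[2]
def tri(c1,p1,c2,p2):
    o1,d1=ray(c1,*p1);o2,d2=ray(c2,*p2)
    A=np.stack([d1,-d2],1); s=np.linalg.lstsq(A,o2-o1,rcond=None)[0]
    a=o1+d1*s[0];b=o2+d2*s[1]; return (a+b)/2,np.linalg.norm(a-b)
E
python3 - <<'E'
from h import *
for n in('scene','top'):
    c=cam(n,n+'0.png'); print(n,c['fov_y'],c['cx'],c['cy'],np.round(ray(c,320,240),3))
    c.pop('frame'); print({k:v for k,v in c.items() if k not in('fov_y','cx','cy','extrinsics')})
print(env.get_state())
E
```

```text
pics
scene 46.526720336644466 315.0440860067378 242.15447591277123 [[-4.75760e+01  5.35215e+02  8.47716e+02]
 [ 3.98000e-01 -6.72000e-01 -6.25000e-01]]
{}
top 48.865962186007394 317.8703445929725 235.99569631052196 [[ 2.894350e+02 -2.408670e+02  1.189311e+03]
 [ 1.300000e-01  1.000000e-02 -9.910000e-01]]
{}
{'time_s': 0.1, 'qpos': array([-7.76880826e+01,  1.51651233e+01,  9.19721101e+01, -1.11087013e-03,
        7.29789300e+01, -2.11571636e+00]), 'dq': array([-0.00885502, -0.07077204, -0.10481199,  0.00494301, -0.09186768,
       -0.14351439]), 'effort': array([ 3.56239821e-05, -5.03619576e+01, -3.58072007e+01,  7.30412523e-02,
        2.33819598e-02, -5.46716285e-05]), 'ee_pos': array([ 168.01001638, -653.05221971,  217.2216926 ]), 'tool_rot': array([-1.79883877e+02, -3.22767038e-03,  1.44279568e+01]), 'force': array([-0.26624013, -0.20803402, -0.30870026]), 'wrist_torque': array([ 0.02626124, -0.00080773,  0.01439684]), 'finger_gap': 0.9993407489966153}
```

View pics/scene0.png

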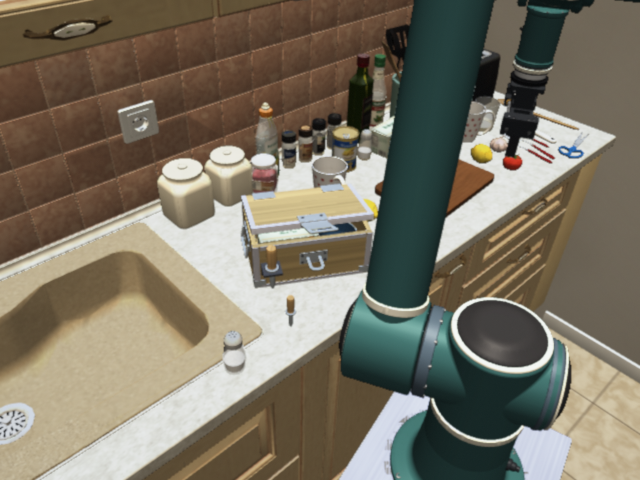

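View pics/top0.png

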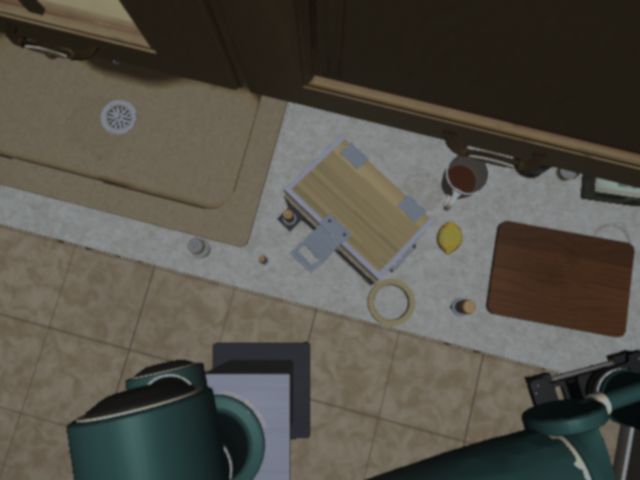

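The scene picture shows the box around (305,235), its lid ajar and hasp up at (315,222). A pin stands in the keeper at (270,258) and a small decoy pin at (290,308). In the top view a large decoy is at (464,306), the lemon at (450,237), the mug at (463,180) and the shaker at (199,246). I'll zoom in next.

```bash
python3 - <<'E'
from h import *
a=cv2.imread('pics/scene0.png')[170:300,220:400]; cv2.imwrite('pics/s0z.png',cv2.resize(a,None,fx=4.4,fy=4.4,interpolation=cv2.INTER_CUBIC))
a=cv2.imread('pics/top0.png')[130:300,250:480]; cv2.imwrite('pics/t0z.png',cv2.resize(a,None,fx=3.4,fy=3.4,interpolation=cv2.INTER_CUBIC))
E
```

```text
(no output)
```

View pics/s0z.png

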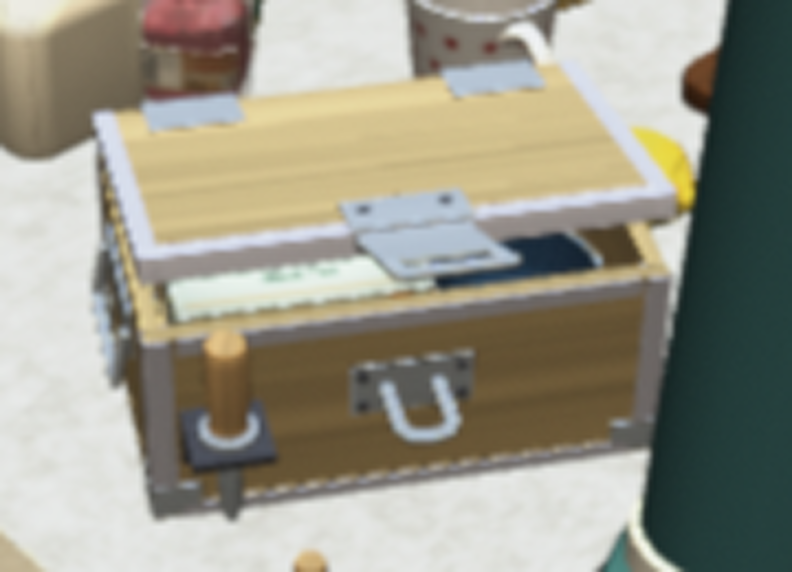

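View pics/t0z.png

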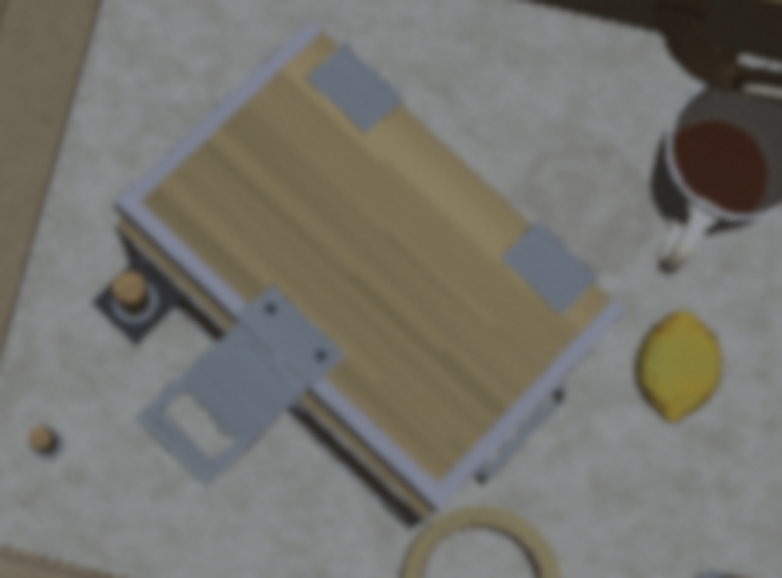

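```bash
cat > fit.py <<'E'
from h import *
from scipy.optimize import least_squares
cs=cam('scene');ct=cam('top')
def box2w(p,b): 
    c,s=np.cos(b[2]),np.sin(b[2]); p=np.atleast_2d(p).astype(float); return np.c_[b[0]+c*p[:,0]-s*p[:,1],b[1]+s*p[:,0]+c*p[:,1],p[:,2]]
def lidp(x,y,z,t): # box coords at shut -> rotated about hinge (85,116)
    dx,dz=x-85,z-116; return [85+dx*np.cos(t)+dz*np.sin(t), y, 116-dx*np.sin(t)+dz*np.cos(t)]
def hasp(r,y,off,t,h):
    # shut: strap hangs down -z from hinge; opening toward -x
    x=-89-r*np.sin(h)+off*(-np.cos(h)); z=126-r*np.cos(h)+off*np.sin(h); return lidp(x,y,z,t)
E
cat > f1.py <<'E'
from fit import *
S=lambda u,v:(220+u/4.4,170+v/4.4)
T=lambda u,v:(250+u/3.4,130+v/3.4)
def pts(b,t,h):
    P=[(cs,S(148,262),lidp(-85,130,130,t)),(cs,S(675,188),lidp(-85,-130,130,t)),(cs,S(97,115),lidp(85,130,130,t)),(cs,S(568,65),lidp(85,-130,130,t)),
    (cs,S(155,515),[-85,130,0]),(cs,S(140,338),[-85,130,116]),(cs,S(668,275),[-85,-130,116]),
    (cs,S(229,430),[-107,95,76]),(cs,S(226,340),[-107,95,131]),
    (cs,S(400,277),hasp(88,28,0,t,h)),(cs,S(520,262),hasp(88,-28,0,t,h)),
    (cs,S(428,434),[-126,0,68]),
    (ct,T(120,207),lidp(-85,130,130,t)),(ct,T(437,503),lidp(-85,-130,130,t)),(ct,T(618,305),lidp(85,-130,130,t)),(ct,T(318,26),lidp(85,130,130,t)),
    (ct,T(142,415),hasp(88,28,0,t,h)),(ct,T(208,480),hasp(88,-28,0,t,h)),(ct,T(130,286),[-107,95,131]),(ct,T(137,301),[-107,95,76])]
    return P
def f(p):
    return np.array([proj(c,box2w(q,p[:3]))[0]-np.array(u) for c,u,q in pts(p[:3],p[3],p[4])])
best=None
for yaw in np.radians([-60,-45,-30,30,45]):
    r=least_squares(lambda p:f(p).ravel(),[500,0,yaw,.2,2.2],loss='soft_l1')
    if best is None or r.cost<best.cost:best=r
p=best.x;print(best.cost,p,np.degrees(p[2]));print(np.round(f(p),1))
for n,q in dict(staple=[-109,0,68],keeper=[-107,95,71],edge=lidp(-85,0,130,p[3]),hend=hasp(86.5,0,0,p[3],p[4]),pingrip=[-107,95,71+34]).items(): print(n,np.round(box2w(q,p[:3])[0],1))
for n,u,z in(('lemon',(450,237),28),('shaker',(199,244),85),('small',(263,259),50),('big',(464,306),80),('tape',(391,302),20),('mug',(463,180),100)): print(n,np.round(onz(ct,*u,z)))
E
python3 f1.py
```

```text
21.231321490343227 [ 493.80863832 -307.77988761    5.51810008  100.69454828 -167.75348381] 316.1638457753251
[[-2.5 -0.1]
 [ 0.2  1. ]
 [-1.5 -1.1]
 [ 1.  -2.4]
 [-0.2  0.6]
 [ 0.7 -0.1]
 [ 0.7 -2. ]
 [-0.4 -1.9]
 [-0.4 -1.9]
 [-0.8 -0.2]
 [ 0.3 -0.6]
 [ 0.7 -0.5]
 [-1.8 -0.7]
 [ 0.8  2.1]
 [ 2.4  1. ]
 [-2.9 -1.8]
 [-1.5  0.9]
 [ 0.5  2.1]
 [-0.4 -0.2]
 [-0.7 -0. ]]
staple [ 415.2 -232.3   68. ]
keeper [ 482.4 -165.1   71. ]
edge [ 435.8 -252.1  157.5]
hend [ 377.3 -195.9  194.6]
pingrip [ 482.4 -165.1  105. ]
lemon [ 447. -517.   28.]
shaker [428.  26.  85.]
small [ 398. -106.   50.]
big [ 295. -528.   80.]
tape [ 305. -384.   20.]
mug [ 558. -532.  100.]
```

```bash
cat > ov.py <<'E'
from fit import *
def overlay(name,c,b,t,h,crop,s,out,ks=0):
    x0,y0,x1,y1=crop; im=cv2.resize(c['frame'][y0:y1,x0:x1],None,fx=s,fy=s,interpolation=cv2.INTER_CUBIC)
    def L(q,col,close=True):
        u=proj(c,box2w(np.array(q),b)); u=(u-[x0,y0]+.5)*s-.5
        cv2.polylines(im,[np.round(u).astype(int)],close,col,1,cv2.LINE_AA)
    C=lambda x,y,z,r:[[x+r*np.cos(a),y+r*np.sin(a),z] for a in np.linspace(0,6.28,24)]
    L([lidp(x,y,130,t) for x,y in((-85,130),(-85,-130),(85,-130),(85,130))],(0,0,255))
    L([lidp(x,y,116,t) for x,y in((-85,130),(-85,-130))],(0,0,255),False)
    L([[-85,130,0],[-85,130,116],[-85,-130,116],[-85,-130,0]],(255,0,0))
    L([hasp(r,y,0,t,h) for r,y in((0,28),(89,28),(89,-28),(0,-28))],(0,255,0))
    L([hasp(r,y,0,t,h) for r,y in((53,20),(75,20),(75,-20),(53,-20))],(0,255,0))
    L(C(-107,95,131,11),(255,0,255));L(C(-107,95,76,14.5),(255,0,255))
    L([[-85,16.5,68],[-113,16.5,68],[-129.5,0,68],[-113,-16.5,68],[-85,-16.5,68]],(0,255,255),False)
    cv2.imwrite('pics/'+out,im)
E
python3 - <<'E'
from ov import *
b=[493.8,-307.8,np.radians(-43.84)];t=.163;h=1.894
overlay('s',cs,b,t,h,(220,170,400,300),4.4,'os1.png')
overlay('t',ct,b,t,h,(250,130,480,300),3.4,'ot1.png')
E
```

```text
(no output)
```

View pics/os1.png

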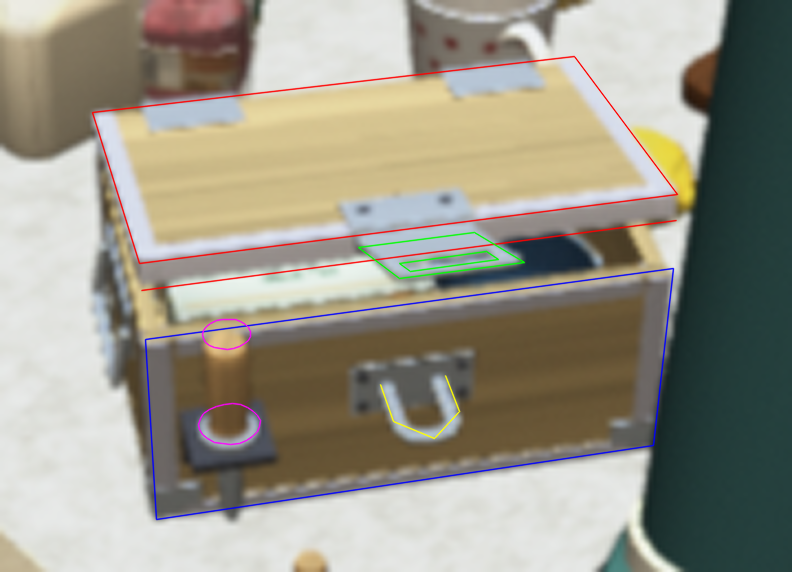

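View pics/ot1.png

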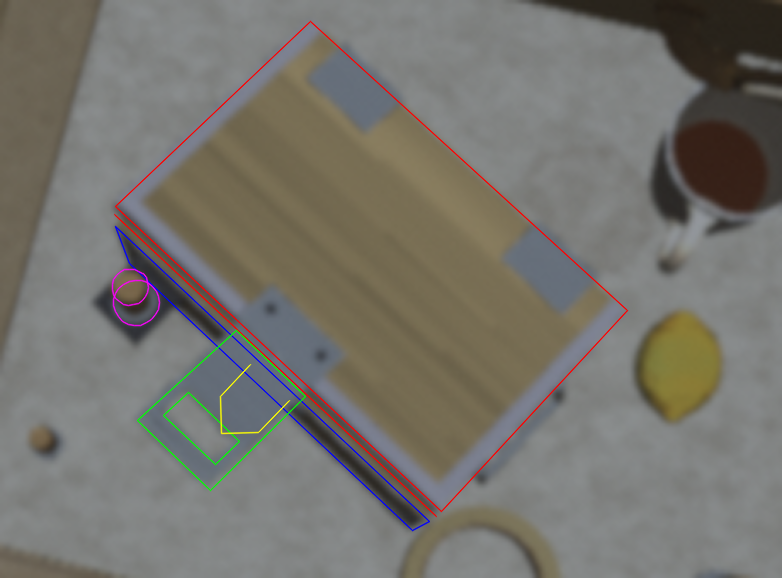

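```bash
cat > f2.py <<'E'
from f1 import *
def projd(c,P,k,F=1):
    E=np.array(c['extrinsics']); q=E[:3,:3]@P+E[:3,3]; a=q[:2]/q[2]; r2=a@a; a=a*(1+k*r2)*F; KK=K(c); return np.array([KK[0,0]*a[0]+KK[0,2],KK[1,1]*a[1]+KK[1,2]])
def g(p,mode):
    k1,k2=p[5:7]; out=[]
    for c,u,q in pts(p[:3],p[3],p[4]):
        k=p[5] if c is cs else p[6]
        P=box2w(q,p[:3])[0]
        out.append(projd(c,P,k) if mode==0 else projd(c,P,0,1+k)); out[-1]=out[-1]-np.array(u)
    return np.array(out)
for m in (0,1):
    r=least_squares(lambda p:g(p,m).ravel(),[493.8,-307.8,np.radians(-43.84),.163,1.894,0,0],loss='soft_l1')
    p=r.x;print(m,r.cost,np.round(p,3),np.degrees(p[2]));print(np.round(g(p,m),1).tolist())
    for n,q in dict(staple=[-109,0,68],keeper=[-107,95,71]).items(): print(n,np.round(box2w(q,p[:3])[0],1))
E
python3 f2.py | tail -6
```

```text
keeper [ 482.8 -165.5   71. ]
1 13.489841059962659 [ 4.94285e+02 -3.07815e+02 -7.65000e-01  1.73000e-01  1.86400e+00
 -1.40000e-02 -2.30000e-02] -43.81722528248759
[[-1.8, -0.7], [-0.9, 0.6], [-0.6, -0.5], [0.3, -1.6], [0.5, -0.1], [1.4, -0.2], [-0.3, -1.9], [0.1, -2.3], [0.1, -2.0], [-0.8, -0.1], [-0.1, -0.4], [0.5, -0.9], [-0.9, -0.2], [-0.4, 0.7], [-0.2, 1.0], [-3.3, 0.2], [-1.0, 0.4], [0.5, 1.2], [0.3, 0.1], [-0.0, 0.2]]
staple [ 415.6 -232.3   68. ]
keeper [ 482.9 -165.2   71. ]
```

```bash
cat > go.py <<'E'
import sys
from h import *
from scipy.spatial.transform import Rotation as Ro
B=np.array([494.0,-307.8]);YAW=np.radians(-43.83)
def w2b(p):
    d=np.array(p[:2])-B;c,s=np.cos(YAW),np.sin(YAW);return np.array([c*d[0]+s*d[1],-s*d[0]+c*d[1],p[2]])
if __name__=='__main__':
    s=env.get_state();R=Ro.from_euler('xyz',s['tool_rot'],degrees=True).as_matrix()
    print('t',round(s['time_s'],2),'pos',np.round(s['ee_pos'],1),'rot',np.round(s['tool_rot'],2),'F',np.round(s['force'],1),'gap',round(s['finger_gap'],3),'q',np.round(s['qpos'],1))
    print('box',np.round(w2b(s['ee_pos']),1))
    if len(sys.argv)>1:
        t=np.array([float(x) for x in sys.argv[1:4]]);c,q=np.cos(YAW),np.sin(YAW)
        W=np.array([B[0]+c*t[0]-q*t[1],B[1]+q*t[0]+c*t[1],t[2]])
        print('world',np.round(W,1),'tool cm',np.round(R.T@(W-s['ee_pos'])/10,2),'turn rad',round(np.radians((s['tool_rot'][2]-np.degrees(YAW)+180)%360-180),3))
E
python3 -m creep '0 0 -0.3 .145;0 0 -0.3 .145;0 0 -0.3 .145;0 0 -0.3 .145;0 0 -0.3 .145;0 0 -0.3 .145;0 0 -0.3 .145;0 0 0 0' -1; python3 go.py -72 -70 220
```

```text
time_s: 1.2
ee_pos: [168.2, -654.0, 240.0]
tool_rot: [180.0, -0.0, -43.8]
force: [0.7, -1.0, 0.7]
finger_gap: 0.294
t 1.2 pos [ 168.2 -654.   240. ] rot [ 1.7997e+02 -5.0000e-02 -4.3750e+01] F [ 0.7 -1.   0.7] gap 0.294 q [-77.7  14.4  90.5   0.   75.   56.1]
box [   4.7 -475.4  240. ]
world [ 393.6 -308.4  220. ] tool cm [ -7.62 -40.55   1.97] turn rad 0.001
```

```bash
python3 -m creep '-0.6 -3.3 0 0;-.6 -3.4 0 0;-.6 -3.4 0 0;-.6 -3.4 0 0;-.6 -3.4 0 0;-.6 -3.4 0 0;-.6 -3.4 0 0;-.6 -3.4 0 0;-.6 -3.4 0 0;-.6 -3.4 0 0;-.8 -3.4 0.5 0;-.8 -3.2 0.5 0' -1; python3 -m creep '0 0 1 0;0 0 0 0'; python3 go.py -72 -70 165; python3 - <<'E'
from h import *
cam('scene','s1.png');cam('top','t1.png')
E
```

```text
time_s: 2.4
ee_pos: [393.9, -307.2, 229.6]
tool_rot: [-180.0, -0.1, -43.5]
force: [-0.3, 1.0, 0.2]
finger_gap: 0.007
time_s: 2.6
ee_pos: [392.6, -307.5, 217.9]
tool_rot: [180.0, 0.1, -43.5]
force: [-1.3, 0.4, -0.3]
finger_gap: 0.002
t 2.6 pos [ 392.6 -307.5  217.9] rot [ 1.7996e+02  1.3000e-01 -4.3470e+01] F [-1.3  0.4 -0.3] gap 0.002 q [-40.9  -4.1 112.9  -0.   71.3  92.6]
box [-73.4 -70.  217.9]
world [ 393.6 -308.4  165. ] tool cm [0.15 0.   5.29] turn rad 0.006
```

View pics/s1.png

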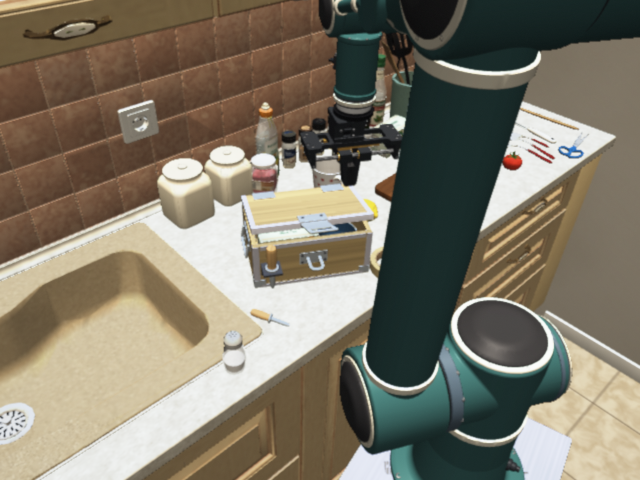

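View pics/t1.png

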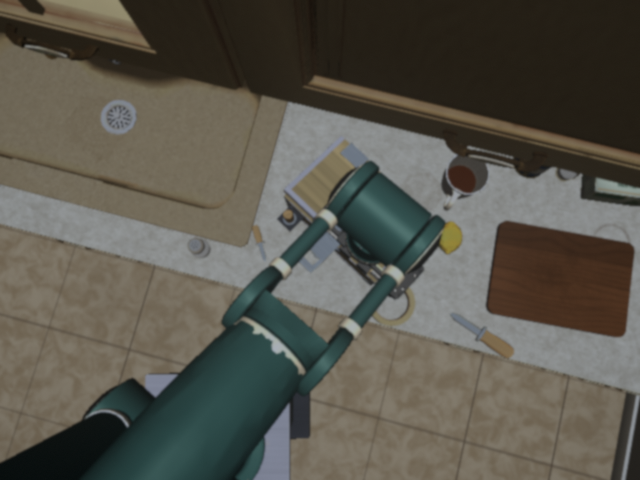

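The decoy pins have toppled by themselves: small one at (268,318) in the scene view, big one at (483,336) in the top view. The gripper is over the right half of the lid, with its tips at about (349,181) in the scene view. I'll check the calibration against the TCP.

```bash
python3 - <<'E'
from h import *
c=cam('scene');print(proj(c,env.get_state()['ee_pos']))
a=c['frame'][110:240,260:420]; cv2.imwrite('pics/s1z.png',cv2.resize(a,None,fx=4.5,fy=4.5,interpolation=cv2.INTER_CUBIC))
E
```

```text
[[347.37874307 190.04777756]]
```

View pics/s1z.png

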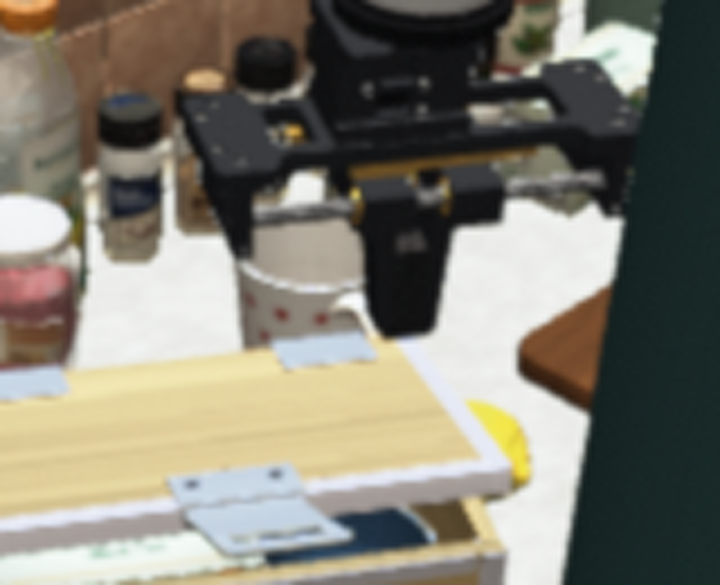

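```bash
python3 -m creep '0 0 1.5 0;0 0 1.5 0;0 0 1 0;0 0 .7 0;0 0 0 0'; python3 - <<'E'
from h import *
c=cam('scene');print(proj(c,env.get_state()['ee_pos']),env.get_state()['ee_pos'])
a=c['frame'][110:240,260:420]; cv2.imwrite('pics/s2z.png',cv2.resize(a,None,fx=4.5,fy=4.5,interpolation=cv2.INTER_CUBIC))
E
```

```text
time_s: 3.25
ee_pos: [392.1, -307.8, 170.4]
tool_rot: [180.0, 0.2, -43.7]
force: [-1.5, -0.0, 0.4]
finger_gap: -0.0
[[345.78461606 209.62330598]] [ 392.68255261 -308.19454148  171.42440822]
```

View pics/s2z.png

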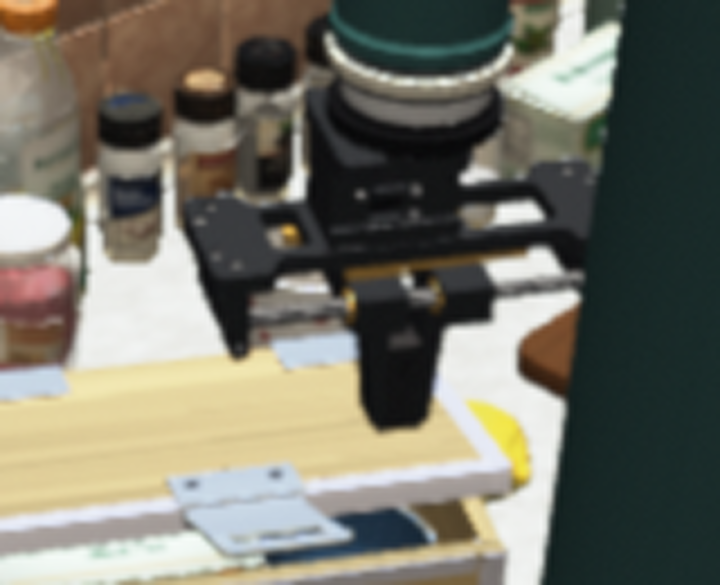

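```bash
python3 - <<'E'
from h import *
c=cam('scene');print(proj(c,[[168,-653,217.2],[168,-653,281],[0,0,0]]))
a=cv2.imread('pics/scene0.png')[80:190,450:610]; cv2.imwrite('pics/s0g.png',cv2.resize(a,None,fx=4.5,fy=4.5,interpolation=cv2.INTER_CUBIC))
c=cam('top');print(proj(c,[[168,-653,217.2],[0,0,0],[0,0,200]]))
E
```

```text
[[507.69785278 152.69163103]
 [514.62193269 127.31582687]
 [454.53566739 466.13107047]]
[[557.50296038 377.3942502 ]
 [214.85260124 445.16757306]
 [191.60621783 473.66708728]]
```

View pics/s0g.png

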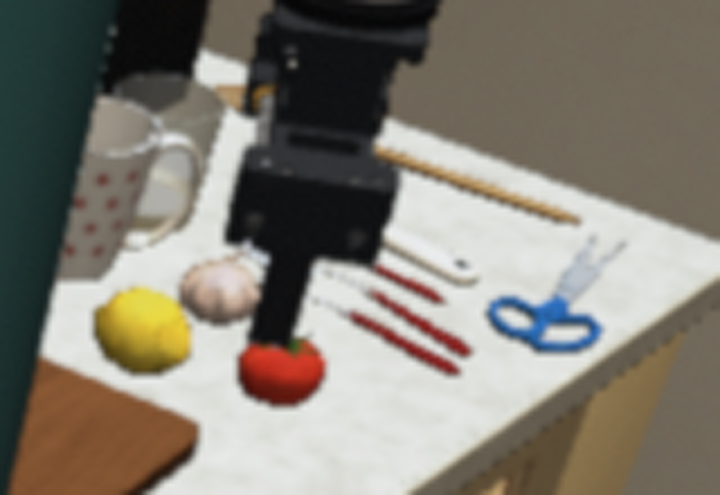

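```bash
python3 - <<'E'
from h import *
c=cam('scene');print(proj(c,[[168-.25*53,-653+.97*53,217.2],[392.6,-308.2,171.4],[482.5,-165,71]]))
E
python3 -m creep '0 0 .5 0;0 0 0.4 0;0 0 0 0';python3 -m creep '0 0 .3 0;0 0 0 0'; python3 -m creep '0 0 .3 0;0 0 0 0'
```

```text
[[506.48495531 164.04631827]
 [345.81957363 209.64456756]
 [271.66732843 267.6573619 ]]
time_s: 3.75
ee_pos: [392.8, -308.1, 162.7]
tool_rot: [180.0, 0.1, -43.7]
force: [-0.9, 0.2, 0.0]
finger_gap: 0.006
time_s: 3.95
ee_pos: [393.0, -308.3, 160.0]
tool_rot: [180.0, 0.0, -43.7]
force: [-0.3, 0.5, 0.3]
finger_gap: 0.002
time_s: 4.15
ee_pos: [393.0, -308.3, 157.0]
tool_rot: [180.0, 0.0, -43.7]
force: [-0.1, -0.0, 0.2]
finger_gap: 0.008
```

```bash
python3 -m creep '0 0 .3 0;0 0 0 0';python3 -m creep '0 0 .3 0;0 0 0 0'; python3 -m creep '0 0 .3 0;0 0 0 0'
```

```text
time_s: 4.35
ee_pos: [393.0, -308.3, 154.0]
tool_rot: [-180.0, 0.0, -43.7]
force: [0.8, 0.7, 0.1]
finger_gap: 0.004
time_s: 4.55
ee_pos: [393.0, -308.3, 151.0]
tool_rot: [180.0, 0.0, -43.7]
force: [0.6, 0.4, -0.6]
finger_gap: 0.002
time_s: 4.75
ee_pos: [393.0, -308.3, 148.0]
tool_rot: [180.0, 0.0, -43.7]
force: [0.3, 0.1, -0.6]
finger_gap: 0.009
```

```bash
python3 -m creep '0 0 .3 0;0 0 0 0';python3 - <<'E'
from h import *
c=cam('scene')
a=c['frame'][110:240,260:420]; cv2.imwrite('pics/s3z.png',cv2.resize(a,None,fx=4.5,fy=4.5,interpolation=cv2.INTER_CUBIC))
E
```

```text
time_s: 4.95
ee_pos: [393.0, -308.3, 145.0]
tool_rot: [180.0, 0.0, -43.7]
force: [-0.6, 0.5, -0.1]
finger_gap: -0.0
```

View pics/s3z.png

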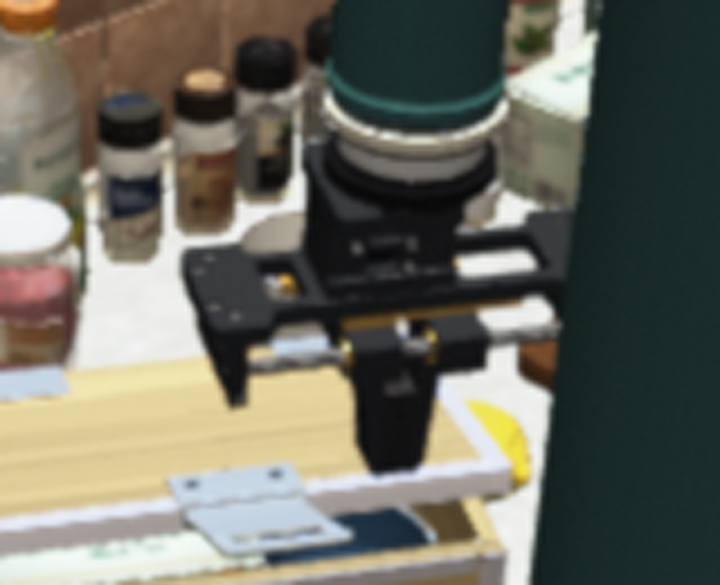

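```bash
python3 -m creep '0 0 .3 0;0 0 0 0';python3 -m creep '0 0 .3 0;0 0 0 0'; python3 -m creep '0 0 .3 0;0 0 0 0'
```

```text
time_s: 5.2
ee_pos: [393.0, -308.3, 142.0]
tool_rot: [180.0, 0.0, -43.7]
force: [0.1, -0.0, 0.2]
finger_gap: 0.003
time_s: 5.4
ee_pos: [393.2, -308.4, 139.1]
tool_rot: [-180.0, 0.0, -43.7]
force: [0.3, 0.5, -0.7]
finger_gap: 0.005
time_s: 5.6
ee_pos: [393.2, -308.5, 136.1]
tool_rot: [-180.0, 0.0, -43.7]
force: [-1.1, 0.1, 0.9]
finger_gap: 0.001
```

```bash
python3 - <<'E'
from h import *
c=cam('scene')
a=c['frame'][130:290,220:400]; cv2.imwrite('pics/s4z.png',cv2.resize(a,None,fx=4.4,fy=3.7,interpolation=cv2.INTER_CUBIC))
E
```

```text
(no output)
```

View pics/s4z.png

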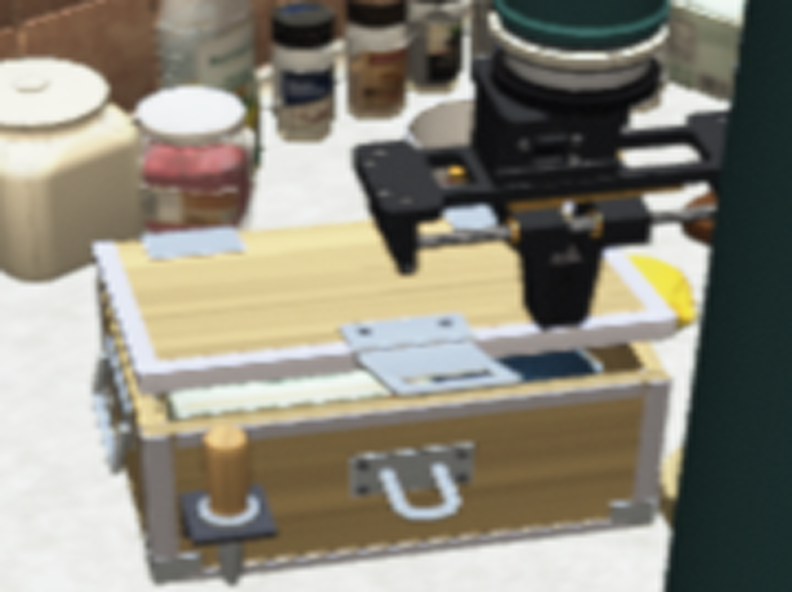

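```bash
python3 -m creep '0 0 .3 0;0 0 0 0';python3 -m creep '0 0 .3 0;0 0 0 0'; python3 -m creep '0 0 .3 0;0 0 0 0'; python3 - <<'E'
from h import *
c=cam('scene')
a=c['frame'][130:290,220:400]; cv2.imwrite('pics/s5z.png',cv2.resize(a,None,fx=4.4,fy=3.7,interpolation=cv2.INTER_CUBIC))
E
```

```text
time_s: 5.85
ee_pos: [393.1, -308.4, 133.0]
tool_rot: [-180.0, 0.0, -43.7]
force: [0.2, 0.5, 0.6]
finger_gap: 0.001
time_s: 6.05
ee_pos: [393.2, -308.5, 130.1]
tool_rot: [-180.0, 0.0, -43.7]
force: [-0.6, -1.0, 0.5]
finger_gap: 0.005
time_s: 6.25
ee_pos: [393.2, -308.5, 127.0]
tool_rot: [-180.0, 0.0, -43.7]
force: [-0.9, -0.1, 0.2]
finger_gap: 0.007
```

View pics/s5z.png

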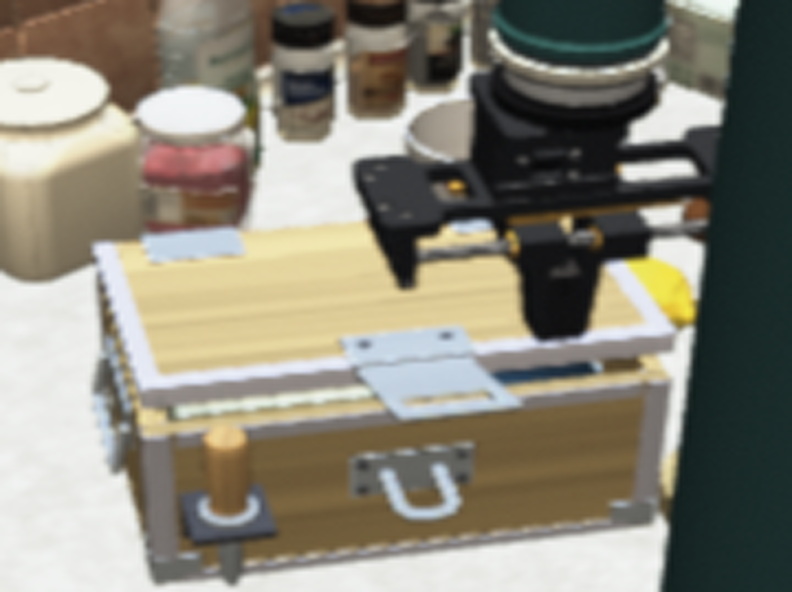

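The lid is following the fingers down although the force reads about zero, so the stated TCP z sits below the real tip. I'll keep going in small steps and check by picture.

```bash
python3 -m creep '0 0 .4 0;0 0 .4 0;0 0 0 0'; python3 -m creep '0 0 .3 0;0 0 0 0';  python3 - <<'E'
from h import *
c=cam('scene')
a=c['frame'][130:290,220:400]; cv2.imwrite('pics/s6z.png',cv2.resize(a,None,fx=4.4,fy=3.7,interpolation=cv2.INTER_CUBIC))
E
```

```text
time_s: 6.6
ee_pos: [392.9, -308.2, 118.6]
tool_rot: [180.0, 0.1, -43.7]
force: [0.1, -0.1, 0.6]
finger_gap: 0.008
time_s: 6.8
ee_pos: [393.1, -308.4, 116.0]
tool_rot: [-180.0, 0.0, -43.7]
force: [1.5, 0.3, 0.7]
finger_gap: 0.01
```

View pics/s6z.png

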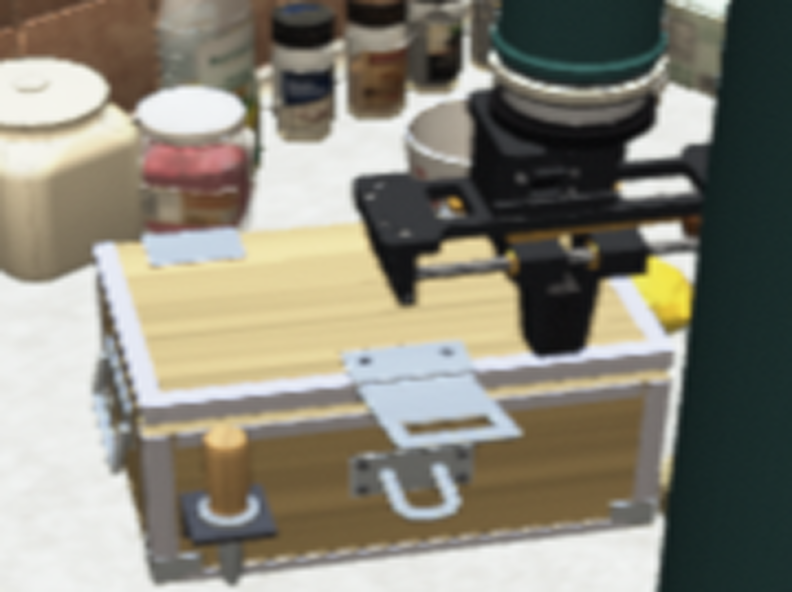

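The lid is nearly shut: only a thin pale gap remains along the seam at zoom row ~405.

```bash
for i in 1; do :; done; python3 -m creep '0 0 .15 0;0 0 0 0'; python3 -m creep '0 0 .15 0;0 0 0 0'; python3 -m creep '0 0 .15 0;0 0 0 0'; python3 -m creep '0 0 0 0;0 0 0 0'
```

```text
time_s: 7.05
ee_pos: [393.2, -308.5, 114.8]
tool_rot: [180.0, -0.0, -43.7]
force: [-1.4, 0.1, 0.9]
finger_gap: 0.006
time_s: 7.25
ee_pos: [393.2, -308.5, 113.3]
tool_rot: [180.0, 0.0, -43.7]
force: [0.2, 1.0, 0.2]
finger_gap: 0.003
time_s: 7.45
ee_pos: [393.1, -308.5, 111.7]
tool_rot: [-180.0, 0.0, -43.7]
force: [-0.8, -0.2, 0.7]
finger_gap: 0.005
time_s: 7.65
ee_pos: [393.2, -308.5, 111.8]
tool_rot: [-180.0, -0.0, -43.7]
force: [1.3, -0.1, 0.4]
finger_gap: 0.0
```

```bash
python3 - <<'E'
from h import *
c=cam('scene')
a=c['frame'][130:290,220:400]; cv2.imwrite('pics/s7z.png',cv2.resize(a,None,fx=4.4,fy=3.7,interpolation=cv2.INTER_CUBIC))
E
```

```text
(no output)
```

View pics/s7z.png

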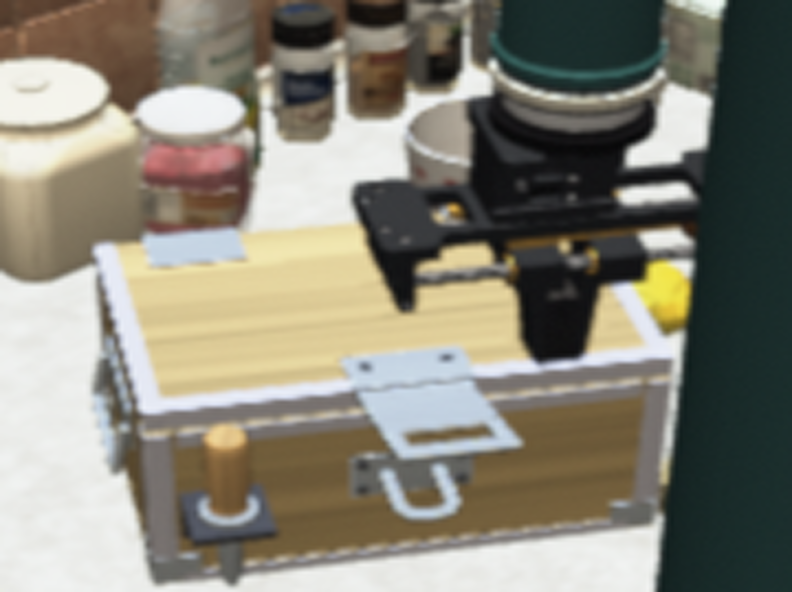

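```bash
 python3 -m creep '0 0 .1 0;0 0 0 0'; python3 -m creep '0 0 .1 0;0 0 0 0'
```

```text
time_s: 7.9
ee_pos: [393.2, -308.5, 110.9]
tool_rot: [-180.0, -0.0, -43.7]
force: [0.5, -0.0, 0.5]
finger_gap: 0.005
time_s: 8.1
ee_pos: [393.2, -308.5, 110.1]
tool_rot: [-180.0, 0.0, -43.7]
force: [-1.6, 2.0, 3.0]
finger_gap: 0.007
```

```bash
 python3 -m creep '0 0 .1 0;0 0 0 0'; python3 go.py;python3 - <<'E'
from h import *
c=cam('scene')
a=c['frame'][130:290,220:400]; cv2.imwrite('pics/s8z.png',cv2.resize(a,None,fx=4.4,fy=3.7,interpolation=cv2.INTER_CUBIC))
E
```

```text
time_s: 8.3
ee_pos: [393.2, -308.5, 110.1]
tool_rot: [180.0, 0.0, -43.7]
force: [-2.3, 2.5, 9.5]
finger_gap: 0.004
t 8.3 pos [ 393.2 -308.5  110.1] rot [ 1.800e+02  1.000e-02 -4.373e+01] F [-2.3  2.5  9.5] gap 0.004 q [-41.    1.6 119.4  -0.   59.   92.8]
box [-72.2 -70.3 110.1]
```

View pics/s8z.png

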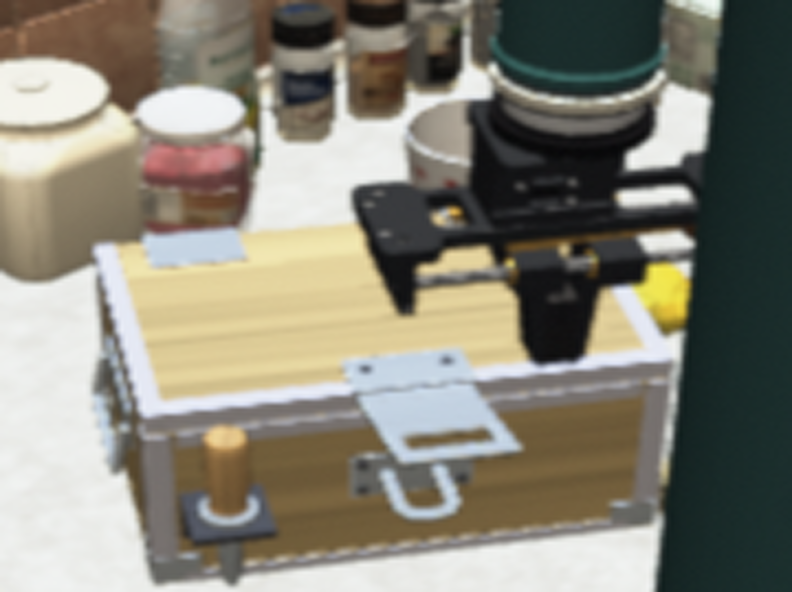

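```bash
python3 -m creep '0 0 -.5 0;0 0 -1 0;0 0 -1.5 0;0 0 -1.5 0;0 0 -1.5 0;0 0 0 0'; cat > f3.py <<'E'
from fit import *
S=lambda u,v:(220+(u+.5)/4.4-.5,130+(v+.5)/3.7-.5)
T=lambda u,v:(250+u/3.4,130+v/3.4)
def pts(h):
    return [(cs,S(143,410),lidp(-85,130,130,0)),(cs,S(672,355),lidp(-85,-130,130,0)),(cs,S(96,244),lidp(85,130,130,0)),
    (cs,S(156,580),[-85,130,0]),(cs,S(228,508),[-107,95,76]),(cs,S(226,434),[-107,95,131]),
    (cs,S(405,464),hasp(89,28,0,0,h)),(cs,S(522,447),hasp(89,-28,0,0,h)),(cs,S(428,516),[-129.5,0,66]),(cs,S(342,362),[-47,29,130.0*1]) ][:9]+[
    (ct,T(130,286),[-107,95,131]),(ct,T(137,301),[-107,95,76])]
def f(p):
    out=[]
    for c,u,q in pts(p[3]):
        k=p[4] if c is cs else 0
        P=box2w(q,p[:3])[0];E=np.array(c['extrinsics']);m=E[:3,:3]@P+E[:3,3];a=m[:2]/m[2];a*=1+k*(a@a);KK=K(c)
        out.append(KK[:2,:2]@a+KK[:2,2]-np.array(u))
    return np.array(out)
r=least_squares(lambda p:np.r_[f(p).ravel(),p[4]*5],[494,-307.8,-.765,1.9,0],loss='soft_l1')
p=r.x;print(r.cost,np.round(p,3),np.degrees(p[2]));print(np.round(f(p),1).tolist())
for n,q in dict(staple=[-109,0,68],keeper=[-107,95,71]).items(): print(n,np.round(box2w(q,p[:3])[0],1))
E
python3 f3.py; python3 -c "
from h import *
print(env.grip_depth,[a for a in dir(env) if a[0]!='_'])
cam('top','t2.png');cam('scene','s9.png')"
```

```text
time_s: 8.95
ee_pos: [394.8, -309.9, 172.1]
tool_rot: [-180.0, -0.3, -43.7]
force: [0.5, -0.7, 0.5]
finger_gap: 0.006
4.415689632102878 [ 4.93984e+02 -3.08382e+02 -7.68000e-01  1.84300e+00 -7.90000e-02] -44.03112004173472
[[0.0, 0.7], [0.7, -0.2], [-0.4, -0.2], [-0.1, 0.9], [0.2, -1.4], [-0.1, -1.8], [-0.7, -0.4], [0.5, 0.4], [1.3, 0.7], [-0.2, -0.5], [-0.4, -0.3]]
staple [ 415.6 -232.6   68. ]
keeper [ 483.1 -165.7   71. ]
18.700000000000003 ['IKError', 'camera', 'finish_job', 'get_state', 'grip_depth']
```

View pics/t2.png

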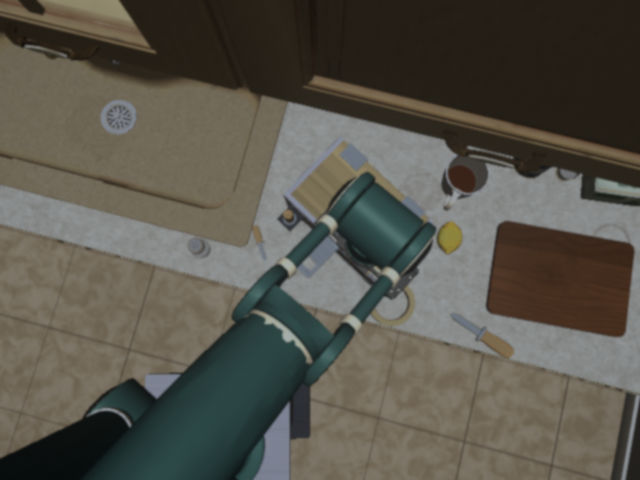

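```bash
sed -i 's/B=np.array.*/B=np.array([494.0,-308.4]);YAW=np.radians(-44.0)/' go.py; python3 - <<'E'
from fit import *
b=[494,-308.4,np.radians(-44.0)]
for dx in(-37,-20,0,37):
  for dy in (75,93):
    print(dx,dy,[np.round(proj(cs,box2w([-72+dx,-70+dy,130+h],b))[0],1).tolist() for h in (40,50,60,70)])
a=cs['frame'][100:260,230:400]; cv2.imwrite('pics/s9z.png',cv2.resize(a,None,fx=4.6,fy=3.7,interpolation=cv2.INTER_CUBIC))
E
python3 go.py -127.5 0 140
```

```text
-37 75 [[314.8, 224.9], [314.9, 220.9], [315.0, 216.8], [315.1, 212.8]]
-37 93 [[306.0, 226.0], [306.1, 222.0], [306.2, 217.9], [306.2, 213.9]]
-20 75 [[312.8, 219.9], [312.9, 216.0], [313.0, 211.9], [313.1, 207.9]]
-20 93 [[304.2, 221.0], [304.2, 217.0], [304.3, 213.0], [304.3, 208.9]]
0 75 [[310.5, 214.2], [310.6, 210.3], [310.7, 206.3], [310.8, 202.3]]
0 93 [[302.0, 215.3], [302.0, 211.4], [302.1, 207.4], [302.1, 203.3]]
37 75 [[306.5, 204.1], [306.6, 200.2], [306.6, 196.3], [306.7, 192.3]]
37 93 [[298.2, 205.1], [298.2, 201.2], [298.2, 197.3], [298.2, 193.3]]
t 9.25 pos [ 392.7 -308.   168. ] rot [ 1.800e+02  1.000e-01 -4.373e+01] F [ 0.8 -0.4  0.1] gap 0.005 q [-41.   -1.8 116.2   0.   65.7  92.8]
box [-73.1 -70.1 168. ]
world [ 402.3 -219.8  140. ] tool cm [-5.4  -7.04  2.8 ] turn rad 0.005
```

View pics/s9z.png

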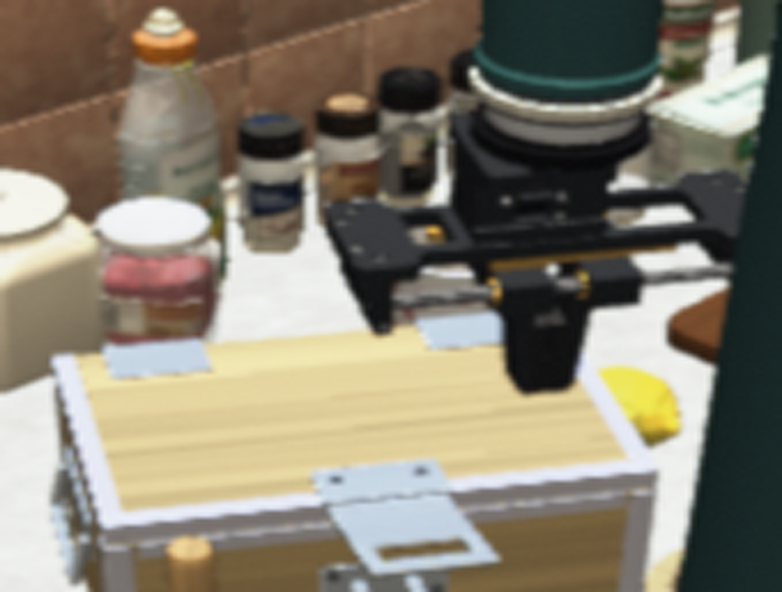

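The lid is shut (seam closed at zoom row ~480) and the hasp points out at (415,520). The stop at stated z = 110 means the real fingertips sit about 20 mm above the reported TCP, which agrees with the picture offset. Next is the hasp.

```bash
 python3 -m creep '-.9 -1 0 0;-1.3 -1.5 0 0;-1.3 -1.5 0 0;-1.3 -1.5 0 0;-.6 -.6 0 0;0 0 1 0;0 0 1.5 0;0 0 1 0;0 0 0 0;0 0 0 0'; python3 go.py -127.5 -9 125;  python3 - <<'E'
from fit import *
a=cs['frame'][130:290,220:400]; cv2.imwrite('pics/s10z.png',cv2.resize(a,None,fx=4.4,fy=3.7,interpolation=cv2.INTER_CUBIC))
E
```

```text
time_s: 10.25
ee_pos: [396.1, -227.3, 133.4]
tool_rot: [180.0, 0.1, -43.8]
force: [-0.0, -0.3, 0.7]
finger_gap: 0.005
t 10.25 pos [ 396.1 -227.3  133.4] rot [ 1.7998e+02  6.0000e-02 -4.3750e+01] F [-0.  -0.3  0.7] gap 0.005 q [-33.   -4.7 122.9  -0.   62.  100.8]
box [-126.8   -9.7  133.4]
world [ 396.  -226.3  125. ] tool cm [-0.07 -0.07  0.84] turn rad 0.004
```

View pics/s10z.png

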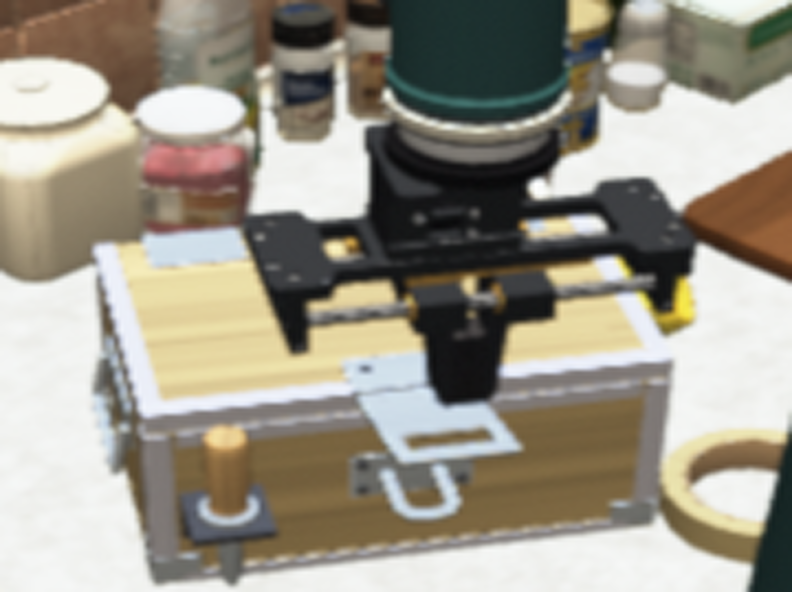

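```bash
 python3 -m creep '-.1 0 .8 0;0 0 .7 0;0 0 .7 0;0 0 .7 0;0 0 .7 0;0 0 0 0'; python3 go.py -127.5 -9 72;  python3 - <<'E'
from fit import *
a=cs['frame'][130:290,220:400]; cv2.imwrite('pics/s11z.png',cv2.resize(a,None,fx=4.4,fy=3.7,interpolation=cv2.INTER_CUBIC))
E
```

```text
time_s: 10.95
ee_pos: [394.9, -225.9, 96.6]
tool_rot: [180.0, 0.1, -43.7]
force: [-0.1, 0.4, -0.1]
finger_gap: 0.004
t 10.95 pos [ 394.9 -225.9   96.6] rot [ 1.7998e+02  1.2000e-01 -4.3730e+01] F [-0.1  0.4 -0.1] gap 0.004 q [-32.9  -2.4 125.    0.   57.5 100.8]
box [-128.6   -9.5   96.6]
world [ 396.  -226.3   72. ] tool cm [ 0.11 -0.05  2.46] turn rad 0.005
```

View pics/s11z.png

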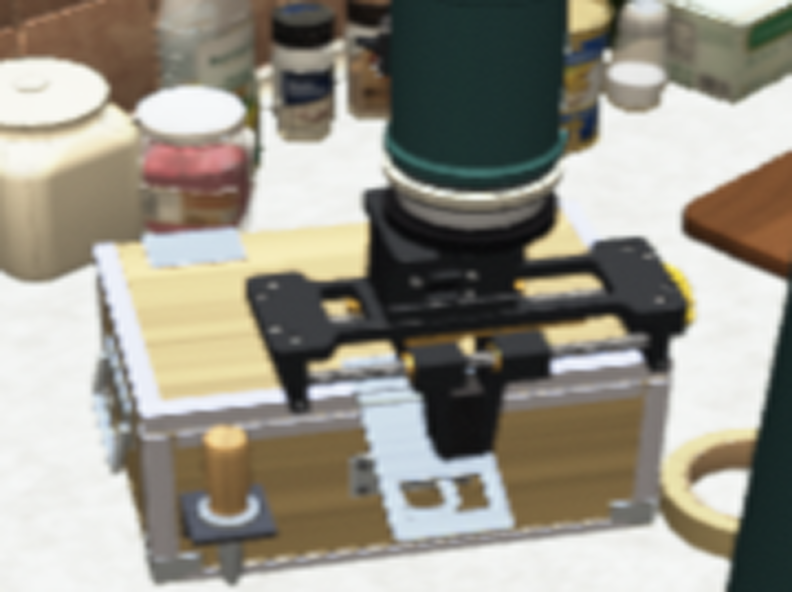

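```bash
 python3 -m creep '.1 0 .8 0;.2 0 .8 0;.6 0 .4 0;.7 0 .3 0;.4 0 .1 0;0 0 0 0'; python3 go.py -102 -9 72;  python3 - <<'E'
from fit import *
a=cs['frame'][130:290,220:400]; cv2.imwrite('pics/s12z.png',cv2.resize(a,None,fx=4.4,fy=3.7,interpolation=cv2.INTER_CUBIC))
E
```

```text
time_s: 11.65
ee_pos: [410.0, -240.4, 73.2]
tool_rot: [180.0, 0.1, -43.7]
force: [-1.3, 0.3, -0.8]
finger_gap: 0.007
t 11.65 pos [ 410.  -240.4   73.2] rot [ 1.7998e+02  7.0000e-02 -4.3740e+01] F [-1.3  0.3 -0.8] gap 0.007 q [-33.4   1.7 123.8  -0.   54.6 100.4]
box [-107.6   -9.4   73.2]
world [ 414.4 -244.    72. ] tool cm [ 0.56 -0.04  0.12] turn rad 0.005
```

View pics/s12z.png

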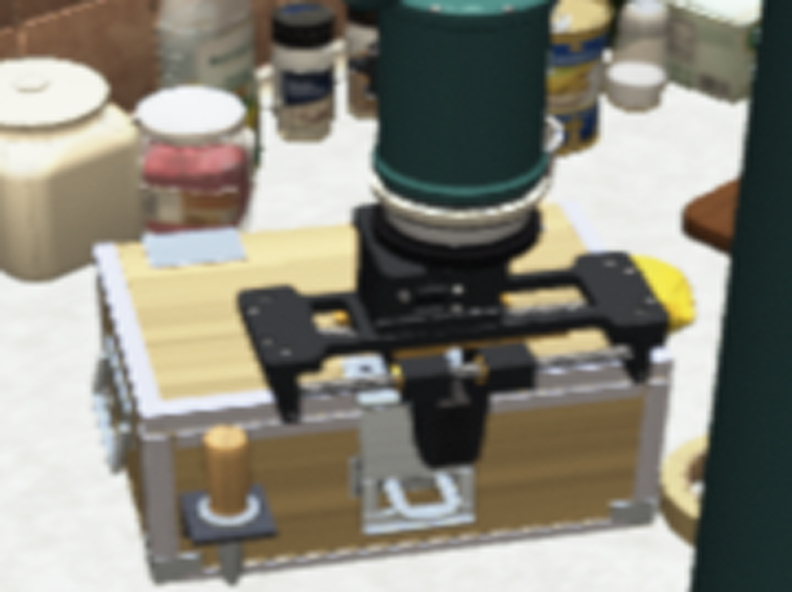

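```bash
 python3 -m creep '.3 0 0 0;.2 0 0 0;0 0 0 0';python3 -m creep '.15 0 0 0;.1 0 0 0;0 0 0 0'; python3 go.py
```

```text
time_s: 12.05
ee_pos: [411.9, -242.2, 73.5]
tool_rot: [180.0, 0.3, -43.7]
force: [-5.0, 5.9, 4.0]
finger_gap: 0.001
time_s: 12.35
ee_pos: [411.9, -242.2, 73.4]
tool_rot: [180.0, 0.6, -43.7]
force: [-10.2, 11.6, 10.3]
finger_gap: 0.003
t 12.35 pos [ 411.9 -242.2   73.4] rot [179.97   0.58 -43.75] F [-10.2  11.6  10.3] gap 0.003 q [-3.350e+01  2.300e+00  1.232e+02  1.000e-01  5.510e+01  1.002e+02]
box [-105.1   -9.4   73.4]
```

```bash
 python3 -m creep '-.5 0 0 0;-.8 0 0 0;-1 0 -.5 0;-.7 0 -1.5 0;0 0 -2 0;0 0 -2 0;0 0 0 0'; python3 go.py;  python3 - <<'E'
from fit import *
a=cs['frame'][130:290,220:400]; cv2.imwrite('pics/s13z.png',cv2.resize(a,None,fx=4.4,fy=3.7,interpolation=cv2.INTER_CUBIC))
E
```

```text
time_s: 13.05
ee_pos: [396.0, -226.1, 137.5]
tool_rot: [-179.9, -0.4, -43.7]
force: [0.7, 0.4, 0.5]
finger_gap: 0.007
t 13.05 pos [ 396.  -226.1  137.5] rot [-179.92   -0.43  -43.72] F [0.7 0.4 0.5] gap 0.007 q [-32.8  -5.4 123.   -0.   62.  100.9]
box [-127.7   -8.8  137.5]
```

View pics/s13z.png

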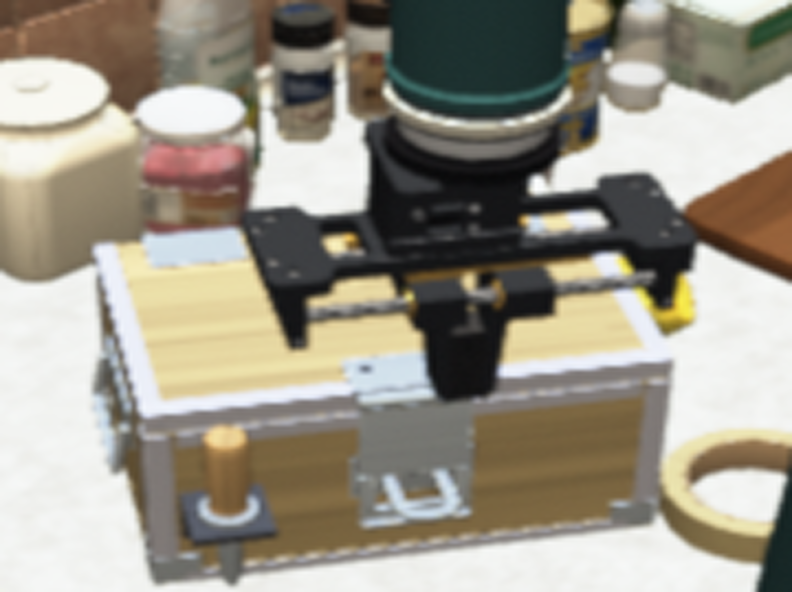

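```bash
 python3 - <<'E'
from fit import *
b=[494,-308.4,np.radians(-44.0)]
a=cs['frame'][225:290,280:350]; cv2.imwrite('pics/s13y.png',cv2.resize(a,None,fx=9,fy=9,interpolation=cv2.INTER_CUBIC))
for h in(0,.05,.1,.15,.2,.3):
  u=proj(cs,box2w([hasp(89,28,2,0,h),hasp(89,-28,2,0,h),hasp(75,20,2,0,h),hasp(0,28,2,0,h)],b)); print(h,np.round((u-[280,225]+.5)*9).tolist())
print(np.round((proj(cs,box2w([[-129.5,0,68],[-85,16.5,68],[-85,-16.5,68]],b))-[280,225]+.5)*9))
E
```

```text
0 [[195.0, 410.0], [419.0, 377.0], [228.0, 362.0], [198.0, 122.0]]
0.05 [[199.0, 421.0], [424.0, 389.0], [231.0, 371.0], [198.0, 121.0]]
0.1 [[203.0, 432.0], [428.0, 399.0], [235.0, 380.0], [198.0, 121.0]]
0.15 [[207.0, 442.0], [433.0, 409.0], [238.0, 388.0], [198.0, 121.0]]
0.2 [[211.0, 451.0], [438.0, 418.0], [242.0, 396.0], [198.0, 120.0]]
0.3 [[219.0, 467.0], [447.0, 434.0], [249.0, 409.0], [198.0, 119.0]]
[[349. 401.]
 [237. 290.]
 [371. 271.]]
```

View pics/s13y.png

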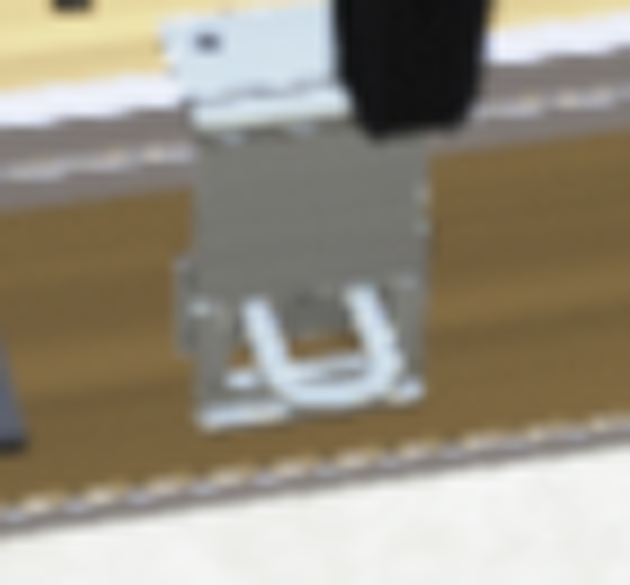

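```bash
 python3 - <<'E'
from fit import *
b=[494,-308.4,np.radians(-44.0)]
L=np.array([220+297/4.4,130+347/3.7]);R=np.array([220+663/4.4,130+312/3.7])
f=lambda p:np.r_[proj(cs,box2w([-127.7+p[0],-8.8+p[1],157.5+p[2]],b))[0]-L,proj(cs,box2w([-127.7+p[0],-8.8-p[1],157.5+p[2]],b))[0]-R]
for x0 in(-37,0):
  r=least_squares(f,[x0,80,50]);print(r.x,r.fun)
a=cs['frame'][150:250,260:390]; cv2.imwrite('pics/s14y.png',cv2.resize(a,None,fx=6,fy=6,interpolation=cv2.INTER_CUBIC))
# finger tip model
for dx in(-9,9):
  print((proj(cs,box2w([[-127.7+dx,-8.8+dy,157.5] for dy in(17.5,-17.5)],b))-[260,150]+.5)*6)
E
```

```text
[-38.51726728  80.65609036  66.65639715] [ 0.06572392  0.5191528  -0.06775218 -0.53517402]
[-38.51726727  80.65609034  66.65639714] [ 0.06572393  0.5191528  -0.06775219 -0.53517402]
[[339.49227563 533.1683542 ]
 [441.54623363 519.5917539 ]]
[[326.76070967 500.42881077]
 [427.66784807 487.21552773]]
```

View pics/s14y.png

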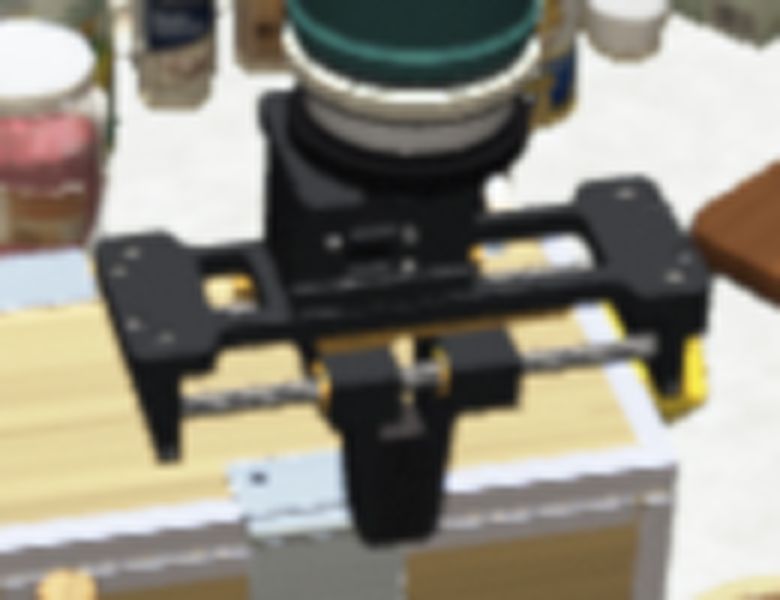

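The symmetric tab points solve to a body 66 mm above the real tip at ±80 mm, so the gripper's geometry is as documented and only the reported z is about 20 mm low. The hasp still looks about 0.1 rad open, so I'll press it again, lower down.

```bash
 python3 -m creep '0 0 1.5 0;0 0 2 0;0 0 2 0;0 0 1.5 0;0 0 .8 0;.4 0 0 0;.6 0 0 0;.5 0 0 0;.3 0 0 0;.2 0 0 0;0 0 0 0'; python3 go.py; python3 -m creep '.15 0 0 0;.1 0 0 0;0 0 0 0'; python3 go.py
```

```text
time_s: 14.45
ee_pos: [408.8, -238.9, 56.3]
tool_rot: [-180.0, -0.0, -43.7]
force: [-0.1, 0.5, 0.1]
finger_gap: 0.004
t 14.45 pos [ 408.8 -238.9   56.3] rot [-1.7999e+02 -5.0000e-02 -4.3740e+01] F [-0.1  0.5  0.1] gap 0.004 q [-33.3   2.8 124.8  -0.   52.4 100.4]
box [-109.6   -9.2   56.3]
time_s: 14.75
ee_pos: [410.1, -240.3, 55.9]
tool_rot: [180.0, -0.0, -43.7]
force: [-0.1, -0.3, -0.0]
finger_gap: 0.004
t 14.75 pos [ 410.1 -240.3   55.9] rot [180.    -0.   -43.73] F [-0.1 -0.3 -0. ] gap 0.004 q [-33.4   3.  124.6  -0.   52.4 100.4]
box [-107.7   -9.3   55.9]
```

```bash
 python3 -m creep '.2 0 0 0;.1 0 0 0;0 0 0 0'; python3 -m creep '.1 0 0 0;.1 0 0 0;0 0 0 0';python3 -m creep '.1 0 0 0;0 0 0 0'; python3 go.py;  python3 - <<'E'
from fit import *
a=cs['frame'][225:290,280:350]; cv2.imwrite('pics/s15y.png',cv2.resize(a,None,fx=9,fy=9,interpolation=cv2.INTER_CUBIC))
E
```

```text
time_s: 15.05
ee_pos: [411.9, -242.0, 55.7]
tool_rot: [180.0, 0.1, -43.7]
force: [-0.3, 1.1, 0.6]
finger_gap: 0.008
time_s: 15.35
ee_pos: [411.9, -242.1, 55.5]
tool_rot: [180.0, 0.3, -43.7]
force: [-5.7, 6.0, 5.2]
finger_gap: 0.006
time_s: 15.55
ee_pos: [411.8, -242.0, 55.4]
tool_rot: [180.0, 0.4, -43.7]
force: [-8.3, 7.9, 9.1]
finger_gap: 0.003
t 15.55 pos [ 411.8 -242.    55.4] rot [179.97   0.42 -43.74] F [-8.3  7.9  9.1] gap 0.003 q [-3.350e+01  3.600e+00  1.240e+02  1.000e-01  5.280e+01  1.002e+02]
box [-105.2   -9.4   55.4]
```

View pics/s15y.png

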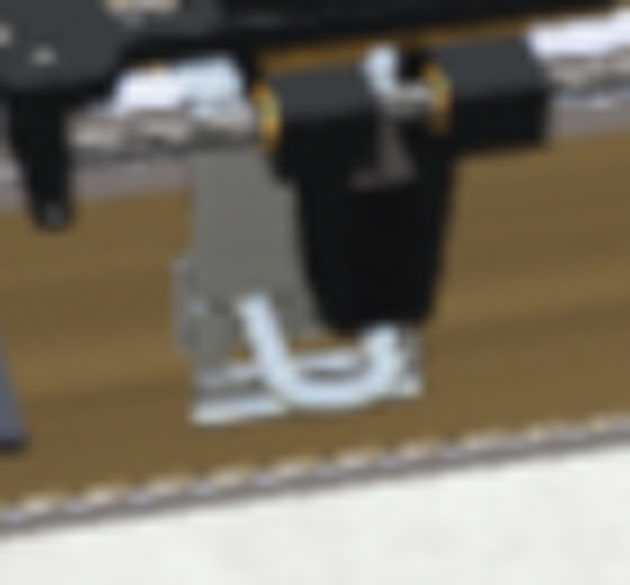

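```bash
 python3 -m creep '-.6 0 0 0;-1.0 0 0 0;-1.2 0 -.5 0;0 0 -2 0;0 0 -2.5 0;0 0 -2.5 0;0 -1.5 -2 0;0 -3 0 0;0 -3 0 0;0 -2.5 0 0;.8 -.5 0 0;1 0 0 0' .2; python3 -m creep '0 0 0 0'; python3 go.py -107 95 150;  python3 - <<'E'
from fit import *
cv2.imwrite('pics/s16.png',cs['frame']);cv2.imwrite('pics/t16.png',ct['frame'])
a=cs['frame'][225:290,280:350]; cv2.imwrite('pics/s16y.png',cv2.resize(a,None,fx=9,fy=9,interpolation=cv2.INTER_CUBIC))
a=ct['frame'][160:280,250:390]; cv2.imwrite('pics/t16y.png',cv2.resize(a,None,fx=5,fy=5,interpolation=cv2.INTER_CUBIC))
E
```

```text
time_s: 16.85
ee_pos: [480.1, -161.3, 151.2]
tool_rot: [180.0, -0.0, -43.6]
force: [-0.5, -0.9, 1.0]
finger_gap: 0.602
time_s: 16.95
ee_pos: [480.3, -162.9, 151.2]
tool_rot: [180.0, -0.1, -43.7]
force: [-1.0, 0.3, -0.1]
finger_gap: 0.599
t 16.95 pos [ 480.3 -162.9  151.2] rot [ 1.7998e+02 -7.0000e-02 -4.3750e+01] F [-1.   0.3 -0.1] gap 0.599 q [-2.150e+01 -1.000e-01  1.164e+02 -0.000e+00  6.370e+01  1.122e+02]
box [-110.9   95.1  151.2]
world [ 483.  -165.7  150. ] tool cm [0.39 0.01 0.12] turn rad 0.004
```

View pics/s16.png

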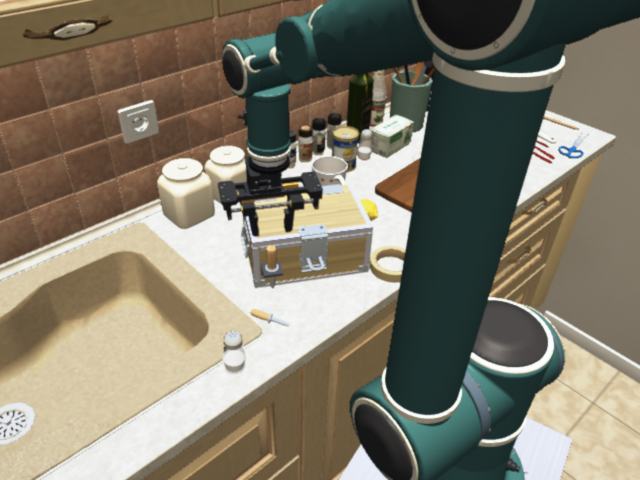

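View pics/s16y.png

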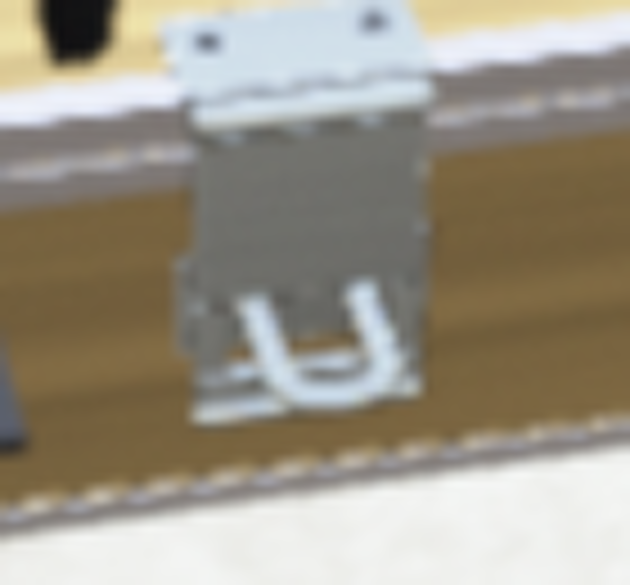

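View pics/t16y.png

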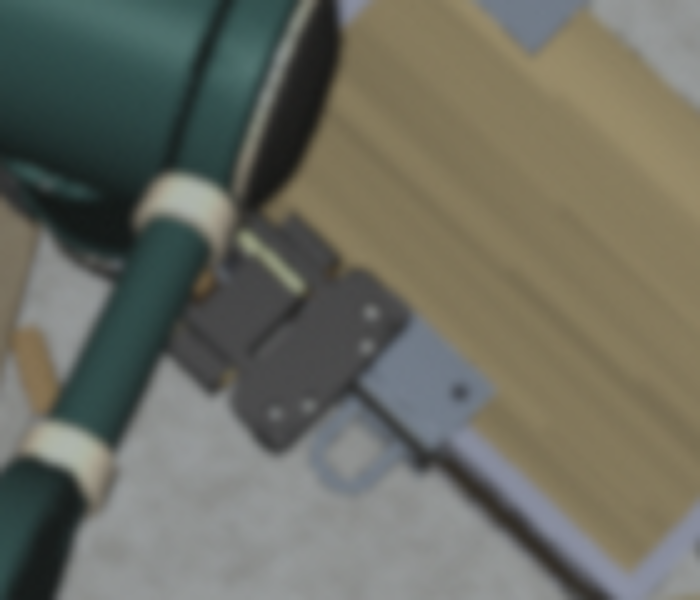

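```bash
 python3 - <<'E'
from fit import *
b=[494,-308.4,np.radians(-44.0)]
Tz=lambda q:np.round((proj(ct,box2w(q,b))-[250,160]+.5)*5,0).tolist()
print('loop tip outer/inner, sides', Tz([[-129.5,0,68],[-122.5,0,68],[-109,16.5,68],[-109,-16.5,68],[-89,28,130]]))
Sz=lambda q:np.round((proj(cs,box2w(q,b))-[280,225]+.5)*9,0).tolist()
print(Sz([[-126,0,68],[-109,13,68],[-109,-13,68],[-89,28,130.5],[-89,-28,130.5],[-85,130,0]]))
a=cs['frame'][195:285,225:325]; cv2.imwrite('pics/s16p.png',cv2.resize(a,None,fx=7,fy=6.5,interpolation=cv2.INTER_CUBIC))
Pz=lambda q:np.round((proj(cs,box2w(q,b))-[225,195]+.5)*[7,6.5],0).tolist()
print(Pz([[-107,95,131],[-107,95,71],[-110.9,95.1,171],[-107,95,76]]))
E
```

```text
loop tip outer/inner, sides [[326.0, 486.0], [337.0, 474.0], [331.0, 425.0], [387.0, 478.0], [342.0, 352.0]]
[[345.0, 391.0], [274.0, 352.0], [381.0, 337.0], [196.0, 101.0], [431.0, 70.0], [-221.0, 566.0]]
[[325.0, 329.0], [330.0, 474.0], [323.0, 235.0], [330.0, 462.0]]
```

View pics/s16p.png

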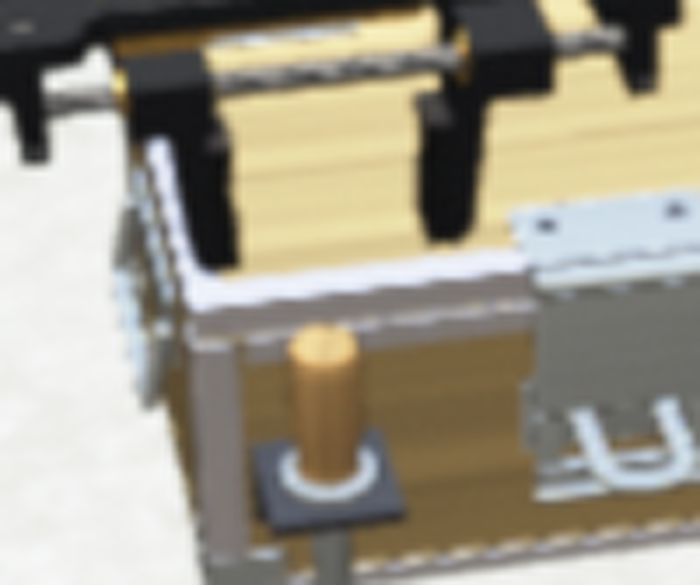

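The fingers straddle the pin, tips at (215,270) and (447,240) with the pin top at (324,345) in the zoom. The hasp is flat. I'm going down to grasp with a 2 mm y and 2.5 mm x correction.

```bash
 python3 -m creep '.25 -.2 1 0;0 0 1.5 0;0 0 1.5 0;0 0 1.5 0;0 0 1 0;0 0 1 0;0 0 .5 0;0 0 .4 0;0 0 0 0'; python3 go.py -108.5 97 66;  python3 - <<'E'
from fit import *
a=cs['frame'][195:285,225:325]; cv2.imwrite('pics/s17p.png',cv2.resize(a,None,fx=7,fy=6.5,interpolation=cv2.INTER_CUBIC))
E
```

```text
time_s: 18.05
ee_pos: [482.8, -161.8, 66.5]
tool_rot: [180.0, 0.0, -43.7]
force: [-0.1, 0.3, 0.6]
finger_gap: 0.599
t 18.05 pos [ 482.8 -161.8   66.5] rot [ 1.7999e+02  3.0000e-02 -4.3730e+01] F [-0.1  0.3  0.6] gap 0.599 q [-21.3   5.8 120.2   0.   54.  112.4]
box [-109.9   97.7   66.5]
world [ 483.3 -163.3   66. ] tool cm [0.14 0.07 0.05] turn rad 0.005
```

View pics/s17p.png

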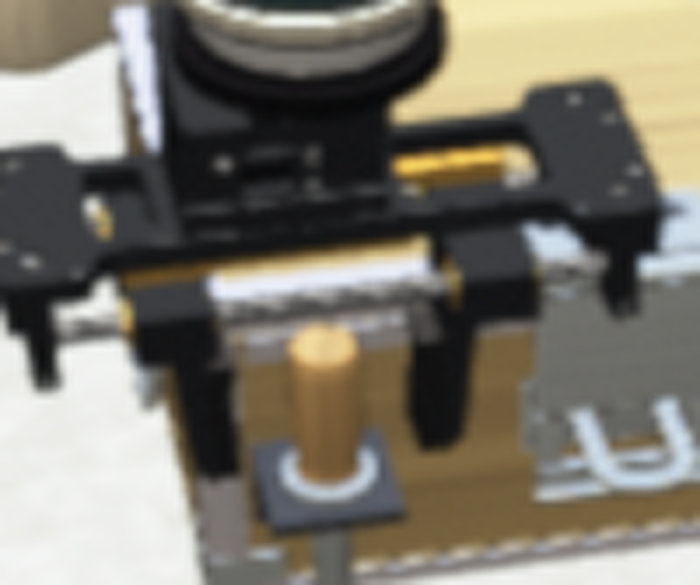

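```bash
 python3 -m creep '0 0 0 0;0 0 0 0;0 0 0 0;0 0 0 0;0 0 0 0;0 0 0 0;0 0 0 0;0 0 0 0' -1; python3 go.py -107 95 66;  python3 - <<'E'
from fit import *
a=cs['frame'][195:285,225:325]; cv2.imwrite('pics/s18p.png',cv2.resize(a,None,fx=7,fy=6.5,interpolation=cv2.INTER_CUBIC))
E
```

```text
time_s: 18.95
ee_pos: [483.0, -162.0, 67.1]
tool_rot: [180.0, -0.0, -43.7]
force: [-0.9, -0.8, 1.6]
finger_gap: 0.237
t 18.95 pos [ 483.  -162.    67.1] rot [ 1.800e+02 -1.000e-02 -4.373e+01] F [-0.9 -0.8  1.6] gap 0.237 q [-21.3   5.8 120.2  -0.   54.  112.4]
box [-109.6   97.7   67.1]
world [ 483.  -165.7   66. ] tool cm [0.26 0.27 0.11] turn rad 0.005
```

View pics/s18p.png

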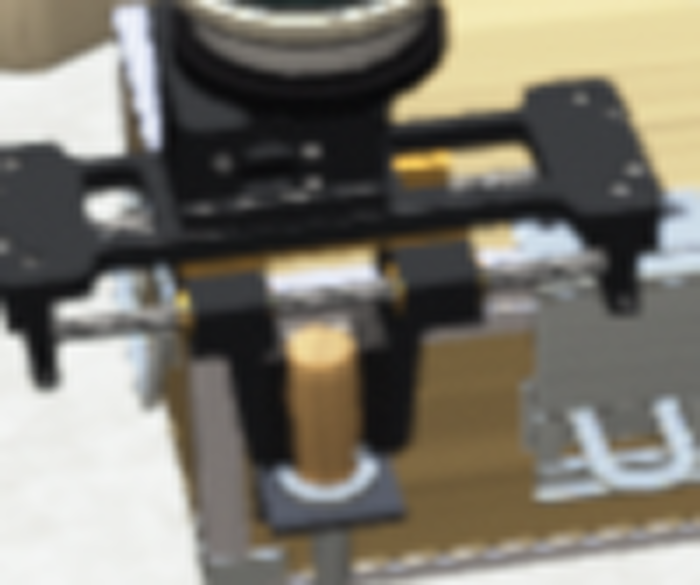

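```bash
 python3 -m creep '0 0 -.5 0;0 0 -1 0;0 0 -1.5 0;0 0 -1.5 0;0 0 -1.5 0;0 0 -1 0;0 0 0 0'; python3 go.py -111.6 97.7 137;  python3 - <<'E'
from fit import *
a=cs['frame'][165:285,225:345]; cv2.imwrite('pics/s19p.png',cv2.resize(a,None,fx=6,fy=5,interpolation=cv2.INTER_CUBIC))
E
```

```text
time_s: 19.75
ee_pos: [484.4, -162.4, 139.1]
tool_rot: [-179.9, -0.2, -43.7]
force: [0.7, 0.1, -1.5]
finger_gap: 0.232
t 19.75 pos [ 484.4 -162.4  139.1] rot [-179.91   -0.21  -43.73] F [ 0.7  0.1 -1.5] gap 0.232 q [-21.3   0.9 116.8   0.   62.1 112.4]
box [-108.3   98.4  139.1]
world [ 481.6 -160.6  137. ] tool cm [-0.33  0.06  0.21] turn rad 0.005
```

View pics/s19p.png

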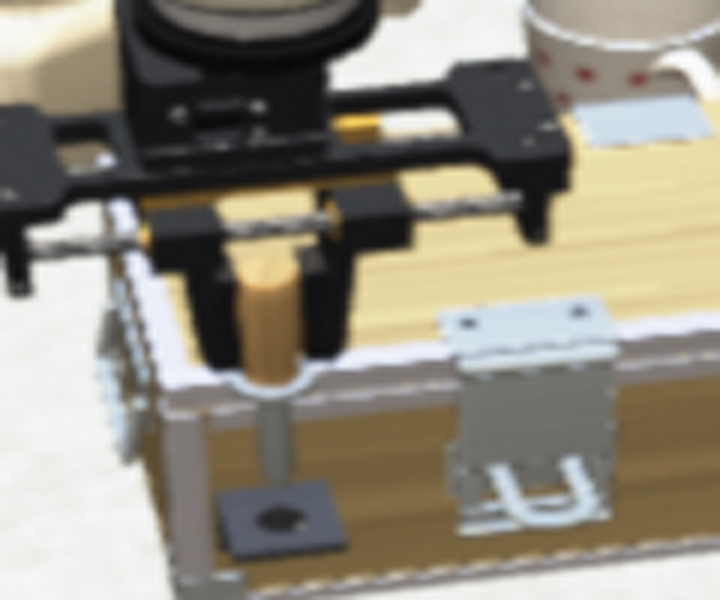

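```bash
 python3 -m creep '0 1 0 0;0 1.5 0 0;-.1 2 0 0;-.1 2 0 0;0 1.7 0 0;0 1 0 0;0 .5 0 0;0 0 0 0;0 0 0 0'; python3 go.py -111.6 1 137;  python3 - <<'E'
from fit import *
a=cs['frame'][185:285,260:370]; cv2.imwrite('pics/s20p.png',cv2.resize(a,None,fx=7,fy=6,interpolation=cv2.INTER_CUBIC))
a=ct['frame'][160:280,250:390]; cv2.imwrite('pics/t20.png',cv2.resize(a,None,fx=5,fy=5,interpolation=cv2.INTER_CUBIC))
E
```

```text
time_s: 20.75
ee_pos: [414.6, -230.5, 136.9]
tool_rot: [-180.0, 0.0, -43.7]
force: [0.1, 0.1, -1.5]
finger_gap: 0.236
t 20.75 pos [ 414.6 -230.5  136.9] rot [-179.98    0.    -43.74] F [ 0.1  0.1 -1.5] gap 0.236 q [-32.1  -2.9 120.8   0.   62.2 101.6]
box [-111.2    0.8  136.9]
world [ 414.4 -230.2  137. ] tool cm [-0.04 -0.02 -0.01] turn rad 0.004
```

View pics/s20p.png

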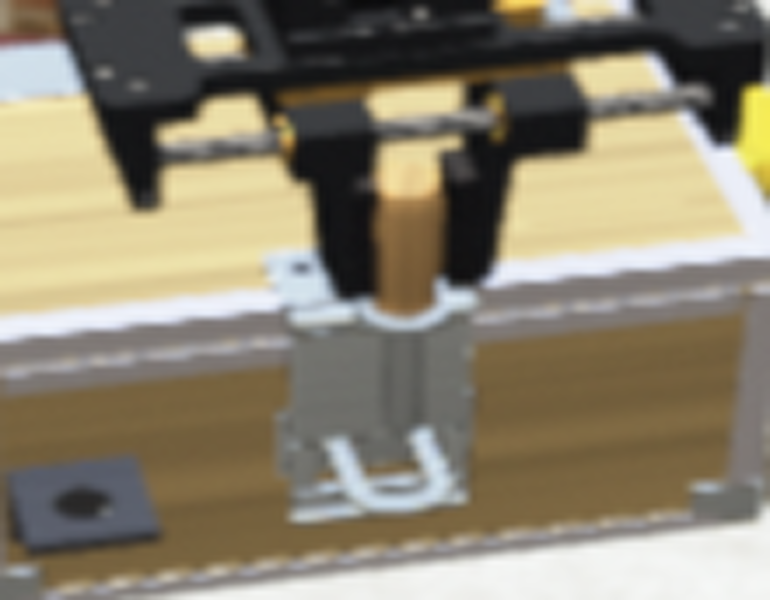

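View pics/t20.png

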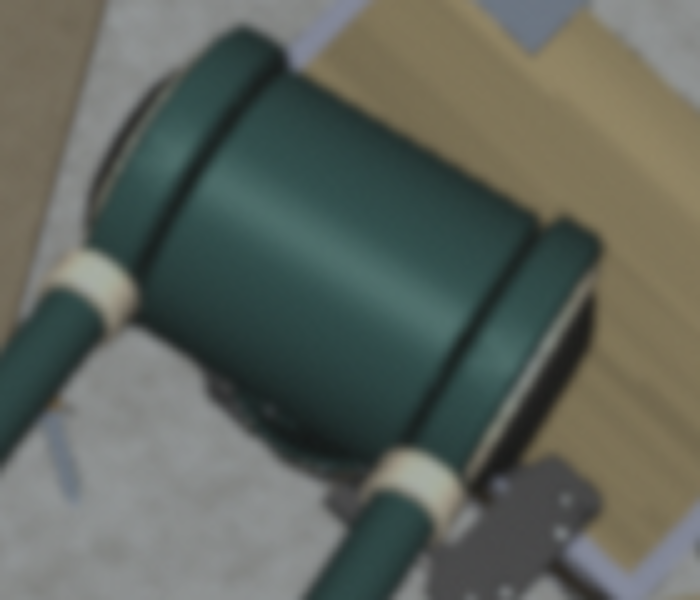

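```bash
 python3 - <<'E'
from fit import *
b=[494,-308.4,np.radians(-44.0)]
Z=lambda q:np.round((proj(cs,box2w(q,b))-[260,185]+.5)*[7,6],0).tolist()
print('axis',Z([[-109,0,68],[-109,0,88],[-109,0,140],[-109,0,200]]))
print('bars -109',Z([[-109,13,68],[-109,-13,68]]),'at face-91',Z([[-91,13,68],[-91,-13,68]]),'tip',Z([[-126,0,68]]))
print('dx -6',Z([[-115,0,88]]),'dy3',Z([[-109,3,88]]))
print('keeper',Z([[-107,95,71]]))
a=cs['frame'][220:280,290:340]; cv2.imwrite('pics/s20q.png',cv2.resize(a,None,fx=14,fy=10,interpolation=cv2.INTER_CUBIC))
E
```

```text
axis [[395.0, 470.0], [397.0, 427.0], [401.0, 311.0], [406.0, 168.0]]
bars -109 [[353.0, 475.0], [437.0, 465.0]] at face-91 [[340.0, 443.0], [422.0, 433.0]] tip [[409.0, 501.0]]
dx -6 [[401.0, 438.0]] dy3 [[387.0, 428.0]]
keeper [[85.0, 497.0]]
```

View pics/s20q.png

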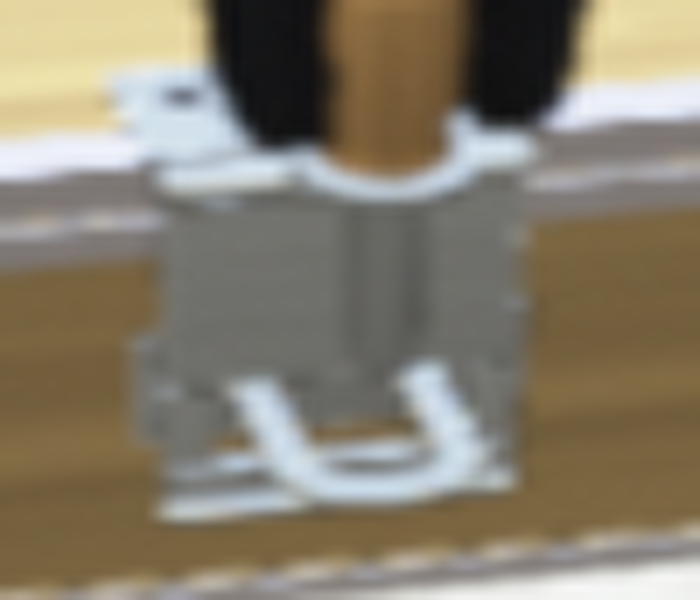

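The shank at zoom (385,300) is within about 1 mm of the loop axis; the loop arms are at (250,385) and (420,370). I'll shift 1 mm to +y and lower it.

```bash
 python3 -m creep '0 -.1 .5 0;0 0 .8 0;0 0 .7 0;0 0 .5 0;0 0 0 0'; python3 -m creep '0 0 .6 0;0 0 .6 0;0 0 .6 0;0 0 0 0'; python3 go.py;  python3 - <<'E'
from fit import *
a=cs['frame'][210:280,280:350]; cv2.imwrite('pics/s21.png',cv2.resize(a,None,fx=10,fy=8.5,interpolation=cv2.INTER_CUBIC))
E
```

```text
time_s: 21.45
ee_pos: [414.2, -229.3, 110.5]
tool_rot: [180.0, 0.1, -43.7]
force: [0.1, 1.0, -0.8]
finger_gap: 0.233
time_s: 21.85
ee_pos: [414.4, -229.4, 92.8]
tool_rot: [180.0, 0.1, -43.7]
force: [0.3, 0.9, -1.4]
finger_gap: 0.235
t 21.85 pos [ 414.4 -229.4   92.8] rot [ 1.7998e+02  1.1000e-01 -4.3730e+01] F [ 0.3  0.9 -1.4] gap 0.235 q [-32.    0.  123.1  -0.   57.  101.7]
box [-112.2    1.5   92.8]
```

View pics/s21.png

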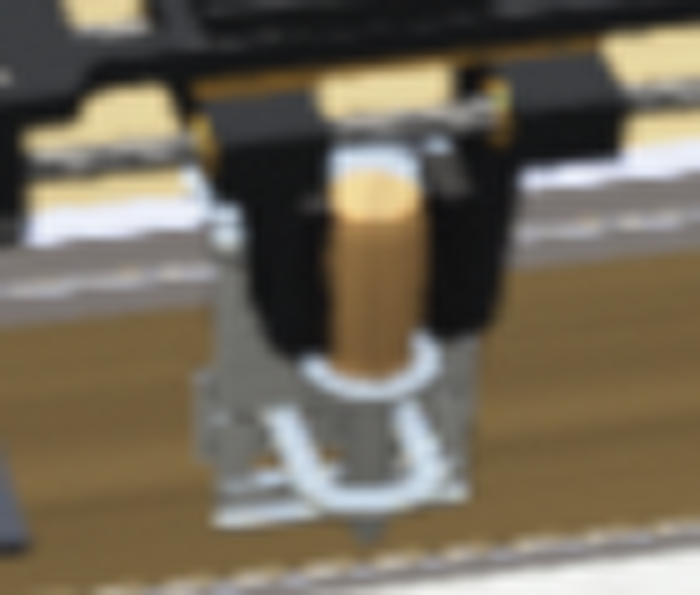

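The shank is inside the loop, with its point showing below it at (365,530) in the zoom. Lowering the rest of the way.

```bash
 python3 -m creep '0 0 .6 0;0 0 .6 0;0 0 .5 0;0 0 .4 0;0 0 0 0'; python3 -m creep '0 0 .2 0;0 0 0 0'; python3 -m creep '0 0 .15 0;0 0 0 0'; python3 go.py;  python3 - <<'E'
from fit import *
a=cs['frame'][210:280,280:350]; cv2.imwrite('pics/s22.png',cv2.resize(a,None,fx=10,fy=8.5,interpolation=cv2.INTER_CUBIC))
E
```

```text
time_s: 22.45
ee_pos: [414.5, -229.5, 72.0]
tool_rot: [180.0, 0.1, -43.7]
force: [-0.0, -0.6, -0.9]
finger_gap: 0.24
time_s: 22.65
ee_pos: [415.1, -229.9, 70.8]
tool_rot: [180.0, 0.0, -43.7]
force: [0.0, -0.3, -0.7]
finger_gap: 0.235
time_s: 22.85
ee_pos: [415.2, -229.9, 69.4]
tool_rot: [-180.0, -0.0, -43.7]
force: [-0.2, -1.0, -1.4]
finger_gap: 0.238
t 22.85 pos [ 415.2 -229.9   69.4] rot [-1.800e+02 -1.000e-02 -4.373e+01] F [-0.2 -1.  -1.4] gap 0.238 q [-32.    1.8 124.1   0.   54.  101.7]
box [-111.2    1.7   69.4]
```

View pics/s22.png

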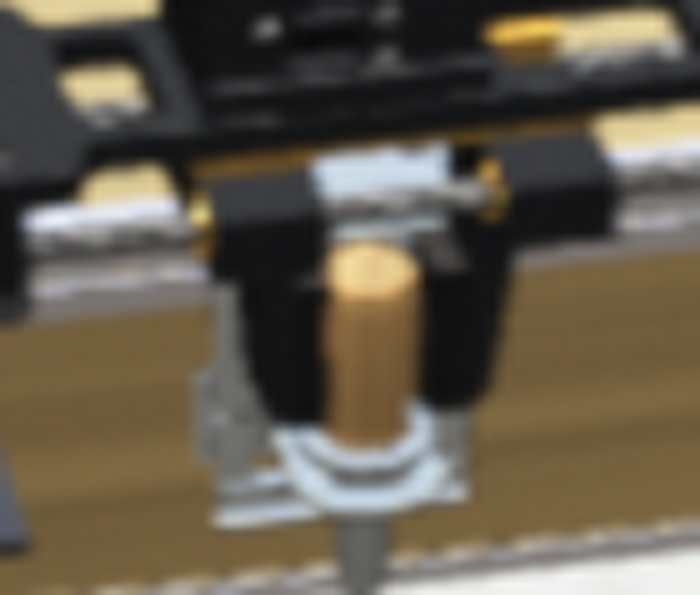

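```bash
 python3 -m creep '0 0 .1 0;0 0 0 0'; python3 -m creep '0 0 .1 0;0 0 0 0'; python3 -m creep '0 0 .05 0;0 0 0 0'; python3 go.py
```

```text
time_s: 23.15
ee_pos: [415.1, -229.9, 68.3]
tool_rot: [180.0, 0.0, -43.7]
force: [-0.4, 0.5, -1.0]
finger_gap: 0.24
time_s: 23.35
ee_pos: [415.3, -230.0, 67.6]
tool_rot: [-180.0, -0.0, -43.7]
force: [-0.3, 0.1, -0.3]
finger_gap: 0.236
time_s: 23.55
ee_pos: [415.4, -230.1, 67.4]
tool_rot: [180.0, -0.0, -43.7]
force: [-0.4, -0.2, 2.7]
finger_gap: 0.24
t 23.55 pos [ 415.4 -230.1   67.4] rot [ 1.800e+02 -3.000e-02 -4.373e+01] F [-0.4 -0.2  2.7] gap 0.24 q [-32.    2.  124.2  -0.   53.8 101.7]
box [-110.9    1.7   67.4]
```

It's seated: Fz rises to +2.7 N at stated z = 67.4. Release and lift clear.

```bash
 python3 -m creep '0 0 0 0;0 0 0 0;0 0 0 0;0 0 0 0;0 0 0 0' 0; python3 -m creep '0 0 -.5 0;0 0 -1 0;0 0 -2 0;0 0 -2 0;0 0 -2 0;0 0 -2 0;-3 0 0 0;-4 0 0 0;-3 0 0 0;0 0 0 0;0 0 0 0'; python3 go.py;  python3 - <<'E'
from fit import *
cv2.imwrite('pics/s23f.png',cs['frame']);cv2.imwrite('pics/t23f.png',ct['frame'])
a=cs['frame'][200:285,250:350]; cv2.imwrite('pics/s23.png',cv2.resize(a,None,fx=7,fy=7,interpolation=cv2.INTER_CUBIC))
E
```

```text
time_s: 24.05
ee_pos: [415.1, -229.8, 66.8]
tool_rot: [180.0, 0.0, -43.7]
force: [-1.0, -1.2, -0.2]
finger_gap: 0.501
time_s: 25.15
ee_pos: [343.3, -160.9, 162.9]
tool_rot: [-180.0, -0.2, -43.7]
force: [0.0, -0.0, 0.4]
finger_gap: 0.502
t 25.15 pos [ 343.3 -160.9  162.9] rot [-1.7997e+02 -1.6000e-01 -4.3700e+01] F [ 0.  -0.   0.4] gap 0.502 q [-28.9 -16.4 129.1  -0.   67.2 104.8]
box [-210.8    1.4  162.9]
```

View pics/s23.png

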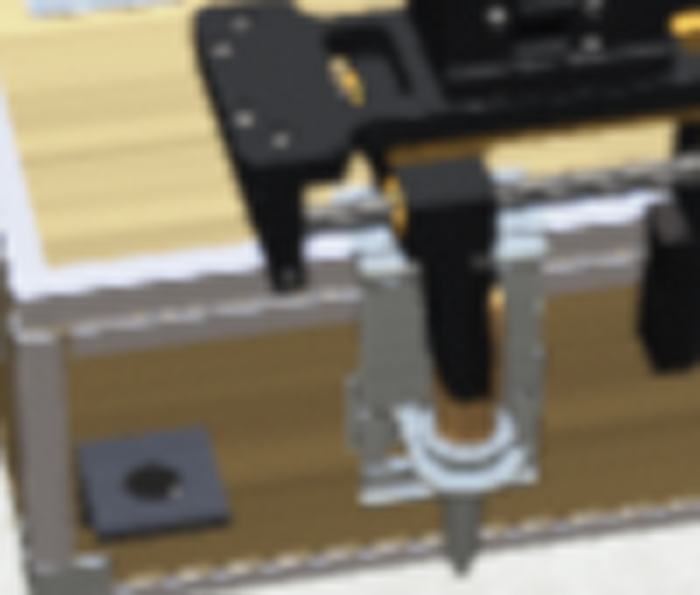

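View pics/t23f.png

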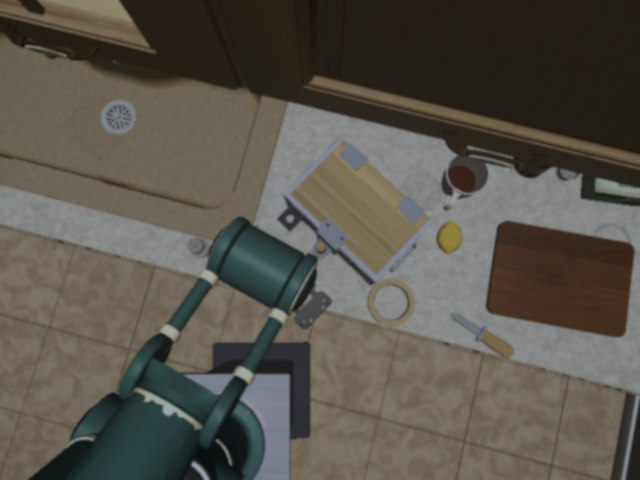

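```bash
 python3 -m creep '0 0 -2.5 0;0 0 -3 0;0 0 -3 0;2 2 0 0;2.5 3 0 0;2.5 3 0 0;2 3 0 0;1 3 0 0;0 3 0 0;0 3 0 0;0 0 0 0;0 0 0 0'; python3 go.py;  python3 - <<'E'
from fit import *
cv2.imwrite('pics/s24f.png',cs['frame'])
a=cs['frame'][200:285,250:350]; cv2.imwrite('pics/s24.png',cv2.resize(a,None,fx=7,fy=7,interpolation=cv2.INTER_CUBIC))
b=[494,-308.4,np.radians(-44.0)]
print(np.round((proj(cs,box2w([[-109,0,71.5],[-109,0,76.5],[-109,0,131.5],[-109,0,16.5]],b))-[250,200]+.5)*7).tolist())
E
```

```text
time_s: 26.45
ee_pos: [276.9, -375.4, 246.8]
tool_rot: [-180.0, 0.0, -43.9]
force: [0.3, -0.3, -0.5]
finger_gap: 0.497
t 26.45 pos [ 276.9 -375.4  246.8] rot [-1.7996e+02  3.0000e-02 -4.3860e+01] F [ 0.3 -0.3 -0.5] gap 0.497 q [-56.7  -9.  114.2   0.   74.8  77.2]
box [-109.6 -199.   246.8]
[[465.0, 434.0], [466.0, 422.0], [470.0, 280.0], [461.0, 568.0]]
```

View pics/s24.png

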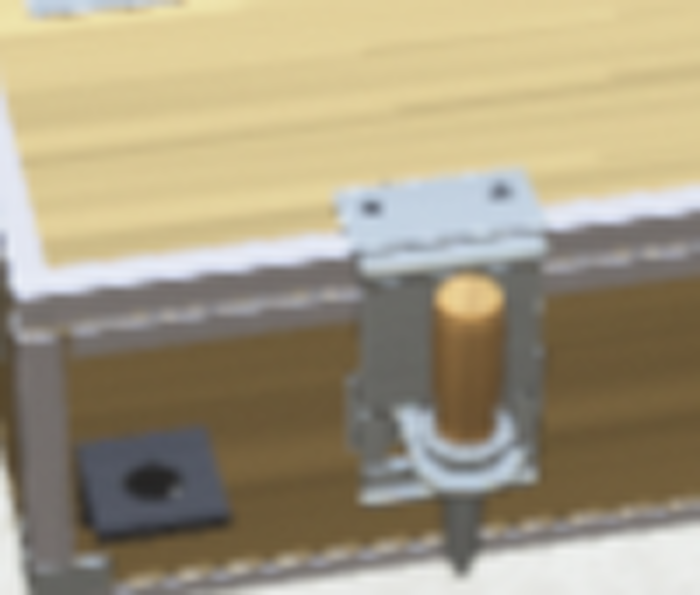

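View pics/s24f.png

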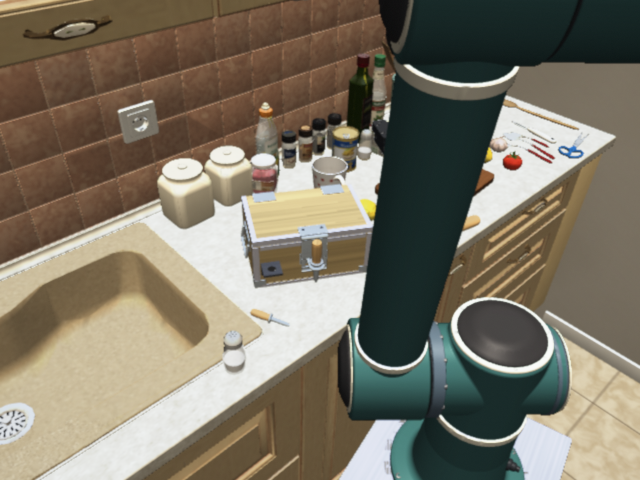

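The pin stands upright at zoom (470,300), with its flange on the loop at (465,440) and its point below at (462,570). The lid seam is shut and the hasp is flat. The mug, lemon and shaker are where they were, and the arm is clear, so I'm handing in.

```bash
python3 -c "
from workcell import env
print(env.finish_job(), env.get_state()['time_s'])"
```

```text
the job is handed in; nothing more can be done
the job is handed in; nothing more can be done
```

The box is latched and the job is handed in at about 26.5 s of the 64 s. I shut the lid, swung the hasp flat, then moved the pin from the keeper into the staple loop, in front of the hasp.

**Last pictures:**
- The lid seam is closed.
- The pin stands upright with its flange on the loop and its point showing below.
- The shaker, mug and lemon look unmoved, and the arm is clear.

**Hasp:** It took two presses. After the first it still looked about 0.1 rad open. After the second I estimate 0 to 0.05 rad, which I could only judge from the image. It was not looked at separately after the pin went in.

**Checks that disagreed:**
- **Height:** The reported TCP z read about 20 mm lower than the real fingertips. Contact with the shut lid and the camera agreed on this, so I corrected for it throughout.
- **Force:** It read nearly zero while the lid was swinging down, so I judged the closing from pictures until the hard stop (about 9.5 N).
- **Pin position:** The pin's top appears about 2 px lower in the picture than my model predicts, both in the keeper and in the loop. I took this as a model error. The pin seated with about +2.7 N at nearly the same height as in the keeper.

**Decoy pins:** The two spare pins toppled by themselves early on, before the robot had touched anything. In the last pictures both still lie on the worktop.

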